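Refit the volume knob and turn it right down

ROBOT

A 6-joint arm with a two-finger parallel gripper is mounted at the origin on a cart in front of the work surface, level with it; the furniture and walls round the work are solid. World frame = base frame: x ahead of the robot, y to its left, z up, the work surface at z = 0. Lengths are in mm, angles in rad, forces in N, time in s.
With the tool pointing down it reaches from about 425 to 1125 mm from the base axis. Payload 14.9 kg.
Tool frame: the origin (TCP) lies midway between the tips of the shut fingers; the grasp point (between the pads) lies 19 mm behind it (manip.grasp_offset is the distance from the TCP to the grasp point, in mm); y points along the fingers, z is the direction in which the jaws open and shut, and the axes are right-handed (so a half turn about y gives the same grasp; the last joint's range is limited). The gripper opens to 91 mm and grips with 3 to 60 N. Pads are 32 mm wide; open, the fingers measure 118 mm over their backs; the gripper's body (76 mm by 178 mm) begins 60 mm behind the grasp point.
Start: joints at [1.104, 0.379, 1.734, -0, 1.028, -0.033], TCP at [294.234, 635.173, 213.932] pointing down, gripper open.
Joint ranges: [-2.77, 2.77], [-0.74, 2.19], [0, 2.66], [-1.06, 4.2], [0.31, 2.87], [-3.08, 3.08]. Speed limits (rad/s): [1.89, 1.89, 2.39, 3.14, 3.14, 3.14].

INTERFACE

Orientations are given as a rotation vector (axis times angle).
In Python, from bench import manip gives the robot as it stands.
- The arm moves only by the tool servo_tool, never from a script. Its argument "motion" is a list of rows, each an object of numbers: "dx", "dy", "dz": the shift along the world's x, y, z in units of 40 mm (1.0 is 40 mm); "roll": the turn about the world's z in units of 6 degrees (1.0 is 6 degrees); "fingers": the finger opening in mm, from 0 to 91.2. A call has 1 to 12 rows; each row is the pose to reach, as a shift and turn from the pose commanded when the call began; what a row does not reach only later rows make up. A row lasts 1/10 s, in which the tool goes at most 50 mm and 8.59 degrees, less where a joint would pass 70% of its speed; a pose out of reach is approached as far as the arm can. A call with a gripper value outside its range is refused whole. The fingers move at their own pace and stop on an object; "squeeze" is the grip in N (left out, the last holds). Time passes only in rows, so rows that repeat a pose let the fingers close. It gives the time, the measured TCP pose, the force and the opening at its end, in the units of the state.
- manip.get_state(): the state, without advancing time (a new reading comes with each control period).
- manip.grab_frame(name): name is "side" or "top"; returns the picture (384x512x3 uint8, blue, green, red); there is no depth.
- manip.camera_model(name): a dict with "fov_y" (degrees; the focal length in pixels is half the picture's height over the tangent of half this angle, whatever the lens; pixels are square), "cx", "cy" (the principal point, pixels), "R" (3x3) and "t" (3): a world point X has camera coordinates R X + t. Camera axes: x right, y down, z forward; pixel columns grow to the right and rows downward; lengths in mm; the calibration is good to about 2 mm. A picture is of the moment at which its call begins. camera_model takes no time and is no camera call.
- manip.job_done(): hands the job in, once; it reports no verdict.
Trained networks look in the newest picture that a camera, given by its name, has taken for a name from the list of things; names that differ only in an ending like _2 or _b are one class to them, and where a whole thing is asked for, a point or a joint stands for the part that bears it (a point fixed in the world has none). Each returns a list of dicts, best first, with "score" (0 to 1); they miss things now and then, are a little off and sometimes report something else, mostly with a low value. They report only what shows in the picture. A call takes as long as a camera call. They do not tell look-alikes from the thing itself.
- manip.search_frame(camera, label): "position" ([x, y, z] in mm, in world coordinates, good to about 4 mm: the middle of the surface that is visible of it).
The state is a dict: "t": time; "joint_pos": joint angles; "qvel": joint speeds; "joint_efforts": joint torques, N m; "tool_pos": TCP position; "tool_rot": TCP orientation; "contact_force": force on the tool from outside, world axes, zero at the start; "moment": the same for the moment, N m; "width": finger opening in mm.
Only numpy, scipy, OpenCV 4.12 (cv2) and the standard library are available. Lean on these libraries where they do the work, as an engineer would, in place of code of your own. Each camera call takes 0.05 s, during which the arm holds its last target.

TASK

The big knob has come off the headphone volume controller. Fit it back over the bare square spindle, pushed fully home, then use the knob to turn the volume all the way down, anticlockwise seen from above, until it stops. Let go of it, and leave the controller's small round knob and the other things on the desk as they are.

Things in the scene. Friction and masses are not known exactly. Their poses are not given: they have to be found in the camera images.
- big_knob: the loose big knob: bright aluminium, rounded square, 40 x 40 mm, 32 mm tall, fine grooves on its four sides, round inlay on top; stands on the mat (3 mm above the desk). Origin: centre of its underside, z up, x and y square to its flat sides. In its underside a square bore 15.4 mm wide, 18 mm deep, sides parallel to the flat sides; it fits the spindle in any of four quarter turns
- controller: the volume controller: dark metal box, 100 (x) x 170 (y) mm, black top panel 44 mm above the desk, fixed. Origin: centre of its underside, z up, front face (two sockets) towards its -x. The bare spindle stands 35 mm from the centre towards -y, amid an arc of white marks; the small round knob 50 mm from the centre towards +y
- seat (a point): point on the spindle's axis on the round washer (32 mm wide, 46 mm above the desk) where the big knob's underside rests when fully home; does not turn with the spindle
- spindle_top (a point): centre of the top of the bare spindle, 16 mm above the seat; turns with it. The spindle is brass, 14 x 14 mm square, its top 3.5 mm tapered to 9.6 mm; this point's x and y axes are square to its flat sides
- volume (a joint): angle of the spindle (rad): 0 at its fully anticlockwise stop (volume all the way down), growing clockwise seen from above, to 4.19; turns stiffly and stays where it is left
- small_knob_mark (a point): the mark at the rim of the small round aluminium knob on the same controller (22 mm wide, 13 mm tall, top 58 mm above the desk), 10 mm from its axis; it turns easily and must be left alone
- usb_stick: small grey USB stick lying flat, 57 x 18 x 8 mm, origin at the centre of its underside; bystander
- earbud_case: closed white earbud case, 47 x 58 x 25 mm, origin at the centre of its underside; bystander
- parts_jar: small clear jar with a black lid, 50 mm wide, 48 mm tall, origin at the centre of its underside; bystander
There are look-alikes about, which are no part of the job. What is shaped like the big_knob but orange or purple is not meant.

How it is judged:
By the outcome, as a careful person would: the job done as asked, in the order asked, and still so for the second after the job is handed in, with the robot touching nothing.
It also fails if it takes over 42 s, if anything falls off the work surface, if the arm or the gripper's body presses on something with over 40 N, if the wrist force passes 120 N, or if a joint passes its speed limit or range.

## Working session

There is one attempt and no reset: what is moved stays moved. The work goes in short steps, Python scripts to look and compute and a tool call to move; the robot and the scene stay as the last step left them, time stands still between calls to the robot, and variables do not carry over. Pictures are saved under pics/ and viewed, and the job is handed in when it is done.

Besides the shell and the picture viewer there is one more tool, called after "Call:" as name([rows], argument=value, ...), one row to a line, values as JSON. servo_tool: Moves the arm, as the interface text tells. Its arguments: {"type":"object","properties":{"motion":{"type":"array","items":{"type":"object","properties":{"dx":{"type":"number"},"dy":{"type":"number"},"dz":{"type":"number"},"roll":{"type":"number"},"fingers":{"type":"number"}}}},"squeeze":{"type":"number"}},"required":["motion"]}

```bash
ls; mkdir -p pics
python3 - <<'E'
from bench import manip
import cv2,numpy as np
for n in("top","side"):
    f=manip.grab_frame(n); cv2.imwrite(f"pics/{n}0.png",f)
    m=manip.camera_model(n); print(n,m)
for l in("big_knob","controller","spindle_top"):
    for c in("top","side"):
        print(l,c,[(np.round(d["position"]),round(d["score"],2)) for d in manip.search_frame(c,l)])
s=manip.get_state();print(s, manip.grasp_offset)
E
```

```text
pics
top {'fov_y': 50.87886586607318, 'cx': 256.17747629968335, 'cy': 193.77512468264132, 'R': array([[-0.00748203, -0.99996921,  0.00236554],
       [-0.98955121,  0.00706342, -0.14400873],
       [ 0.14398759, -0.0034183 , -0.98957359]]), 't': array([  66.62608019,  571.1746389 , 1049.92417191])}
side {'fov_y': 56.40590206066742, 'cx': 255.58183894940393, 'cy': 190.2813171877551, 'R': array([[ 0.99710938,  0.07494225,  0.01251196],
       [ 0.06065154, -0.68590176, -0.72516216],
       [-0.04576331,  0.72382486, -0.68846444]]), 't': array([-548.56057757,   54.25851901, 1003.68109991])}
big_knob top [(array([435., 377.,  35.]), 0.72), (array([430., 282.,  31.]), 0.69), (array([423., 191.,  31.]), 0.6)]
big_knob side [(array([432., 273.,  31.]), 0.7), (array([434., 370.,  29.]), 0.6), (array([522., -12.,  64.]), 0.59), (array([427., 181.,  32.]), 0.49)]
controller top [(array([506., -54.,  42.]), 0.93)]
controller side [(array([505., -78.,  44.]), 0.82)]
spindle_top top []
spindle_top side [(array([492., -92.,  58.]), 0.37)]
{'t': 0.4, 'joint_pos': array([ 1.10368395e+00,  3.79023825e-01,  1.73426754e+00, -3.39352056e-05,
        1.02849994e+00, -3.33156926e-02]), 'qvel': array([ 1.69679513e-05, -9.03595116e-04,  1.41980549e-03,  2.00544054e-03,
        4.75075658e-04,  1.33277520e-03]), 'joint_efforts': array([ 1.13721188e-03, -7.62939191e+01, -4.34219456e+01,  6.50785002e-02,
        4.03374969e-02, -9.19280387e-05]), 'tool_pos': array([294.22652012, 635.11576908, 213.81164515]), 'tool_rot': array([-1.54409181,  0.34023131, -0.34019807]), 'contact_force': array([-0.61204212,  0.65067799,  0.16306336]), 'moment': array([-0.00653461,  0.00705944,  0.0328893 ]), 'width': 91.18868320124919} 18.8
```

View pics/top0.png

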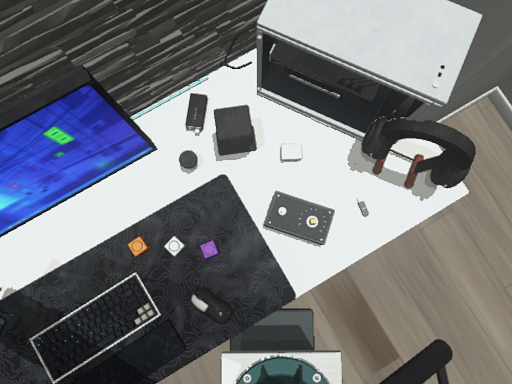

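View pics/side0.png

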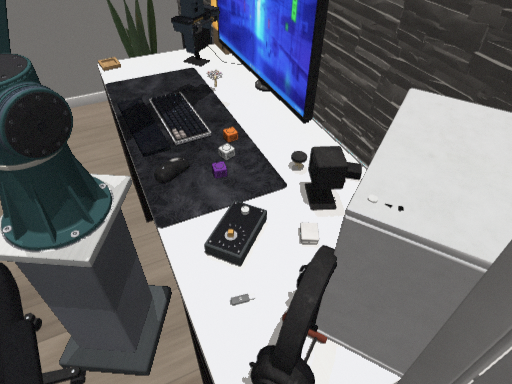

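Run:
```python
import cv2
f=cv2.imread("pics/top0.png")
a=cv2.resize(f[200:300,20:220],None,fx=4,fy=4,interpolation=cv2.INTER_CUBIC)
cv2.imwrite("pics/k.png",a)
b=cv2.resize(f[150:270,240:400],None,fx=5,fy=5,interpolation=cv2.INTER_CUBIC); cv2.imwrite("pics/c.png",b)
```

```text
(no output)
```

View zooms.

The top view shows the aluminium knob at about (174,246), with the orange look-alike at (137,246) and the purple one at (208,249). The spindle is at about (313,221) and the small knob at (282,211). The side view agrees.

View pics/k.png

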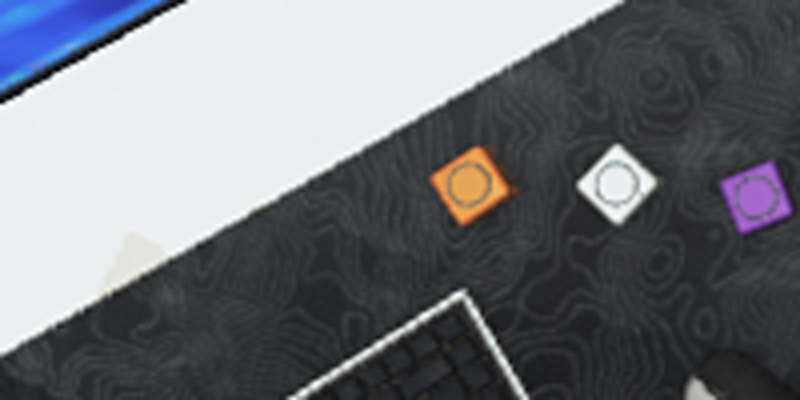

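View pics/c.png

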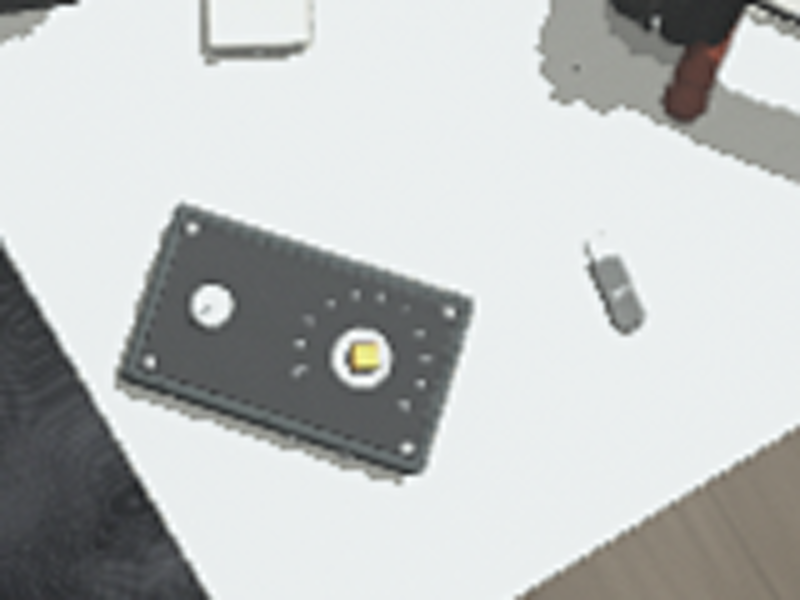

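Run:
```python
import cv2
f=cv2.imread("pics/side0.png")
a=cv2.resize(f[115:185,195:255],None,fx=8,fy=8,interpolation=cv2.INTER_CUBIC)
cv2.imwrite("pics/ks.png",a)
b=cv2.resize(f[195:270,195:275],None,fx=8,fy=8,interpolation=cv2.INTER_CUBIC); cv2.imwrite("pics/cs.png",b)
```

```text
(no output)
```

View pics/ks.png

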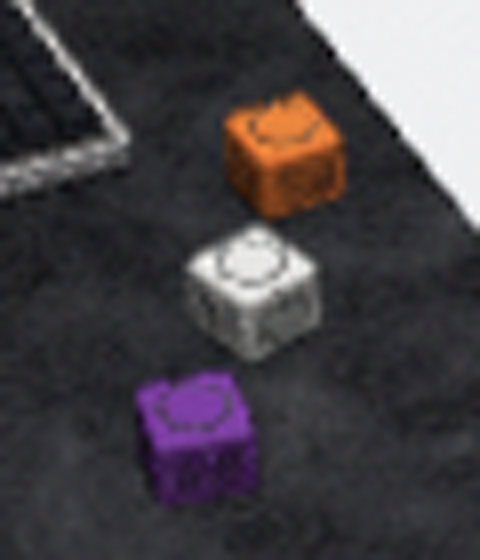

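View pics/cs.png

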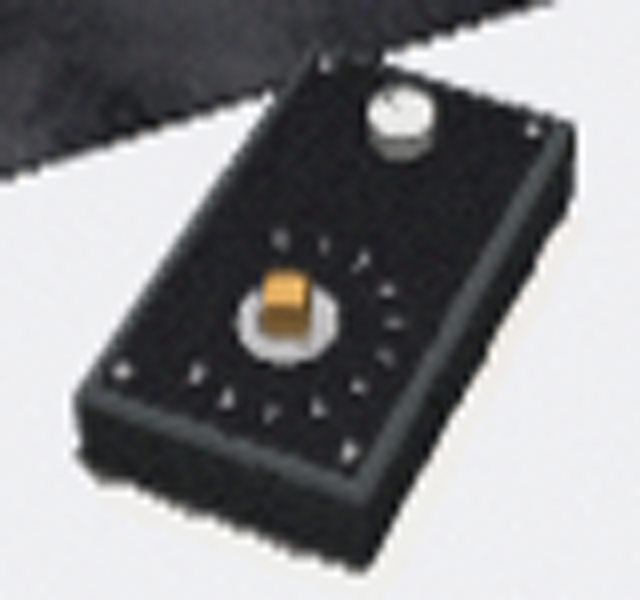

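```bash
cat > h.py <<'E'
import numpy as np,cv2
from bench import manip
from scipy.optimize import minimize
from scipy.spatial.transform import Rotation as Rn
M={n:manip.camera_model(n) for n in("top","side")}
for m in M.values(): m["f"]=192/np.tan(np.radians(m["fov_y"]/2))
def proj(n,X):
    m=M[n]; c=np.atleast_2d(X)@np.array(m["R"]).T+m["t"]
    return c[:,:2]/c[:,2:]*m["f"]+[m["cx"],m["cy"]]
def back(n,uv,z):
    m=M[n]; d=np.array([(uv[0]-m["cx"])/m["f"],(uv[1]-m["cy"])/m["f"],1]); R=np.array(m["R"])
    o=-R.T@m["t"]; d=R.T@d; return o+d*(z-o[2])/d[2]
def sq(x,y,yaw,w,z,r=0):
    if r==0: p=np.array([[1,1],[-1,1],[-1,-1],[1,-1]])*w/2
    else:
        p=[]
        for k,(a,b) in enumerate([[1,1],[-1,1],[-1,-1],[1,-1]]):
            for t in np.linspace(0,np.pi/2,5):
                p.append([a*(w/2-r)+r*np.cos(t+k*np.pi/2),b*(w/2-r)+r*np.sin(t+k*np.pi/2)])
        p=np.array(p)
    c,s=np.cos(yaw),np.sin(yaw); p=p@np.array([[c,s],[-s,c]])
    return np.c_[p+[x,y],np.full(len(p),z)]
def mask(n,P,roi,S=16):
    x0,y0,x1,y1=roi; uv=(proj(n,P)+0.5-[x0,y0])*S   # pixel centre at integer
    h=cv2.convexHull(uv.astype(np.float32)); im=np.zeros(((y1-y0)*S,(x1-x0)*S),np.float32)
    cv2.fillConvexPoly(im,np.round(h*16).astype(np.int32),1.0,shift=4)
    return cv2.resize(im,(x1-x0,y1-y0),interpolation=cv2.INTER_AREA)
def fit(obs,shape,x0,yaws):
    # obs: list of (cam,roi,soft)
    best=None
    for y in yaws:
        f=lambda p:sum(((mask(n,shape(p[0],p[1],np.radians(p[2])),r)-s)**2).sum() for n,r,s in obs)
        q=minimize(f,[x0[0],x0[1],y],method="Nelder-Mead",options=dict(initial_simplex=np.array([[x0[0],x0[1],y],[x0[0]+4,x0[1],y],[x0[0],x0[1]+4,y],[x0[0],x0[1],y+10]]),xatol=.02,fatol=1e-3))
        if best is None or q.fun<best.fun: best=q
    return best
knob=lambda z:(lambda x,y,a:np.r_[sq(x,y,a,40,z,5),sq(x,y,a,40,z+32,5)])
spin=lambda x,y,a:np.r_[sq(x,y,a,14,46),sq(x,y,a,14,58.5),sq(x,y,a,9.6,62)]
E
python3 - <<'E'
from h import *
T=cv2.imread("pics/top0.png");S=cv2.imread("pics/side0.png")
def softknob(f,roi,lo,hi):
    x0,y0,x1,y1=roi; v=f[y0:y1,x0:x1].astype(float).min(2); return np.clip((v-lo)/(hi-lo),0,1)
rt=(160,232,188,260);rs=(214,139,240,165)
st=softknob(T,rt,60,170); ss=softknob(S,rs,50,110)
print((st*9).astype(int)); print((ss*9).astype(int))
for o in([("top",rt,st)],[("side",rs,ss)],[("top",rt,st),("side",rs,ss)]):
    q=fit(o,knob(3),(431,278),[20,45,70]);print(q.x,q.fun)
def soft_y(f,roi):
    x0,y0,x1,y1=roi; v=f[y0:y1,x0:x1].astype(float); return v[...,2]-v[...,0]
for n,f,roi in(("top",T,(304,213,322,230)),("side",S,(222,225,240,241))):
    print(soft_y(f,roi).astype(int))
E
```

```text
[[0 0 0 0 0 0 0 0 0 0 0 0 0 0 0 0 0 0 0 0 0 0 0 0 0 0 0 0]
 [0 0 0 0 0 0 0 0 0 0 0 0 0 0 0 0 0 0 0 0 0 0 0 0 0 0 0 0]
 [0 0 0 0 0 0 0 0 0 0 0 0 0 0 0 0 0 0 0 0 0 0 0 0 0 0 0 0]
 [0 0 0 0 0 0 0 0 0 0 0 0 0 0 0 0 0 0 0 0 0 0 0 0 0 0 0 0]
 [0 0 0 0 0 0 0 0 0 0 0 0 0 6 9 4 0 0 0 0 0 0 0 0 0 0 0 0]
 [0 0 0 0 0 0 0 0 0 0 0 0 7 9 9 9 3 0 0 0 0 0 0 0 0 0 0 0]
 [0 0 0 0 0 0 0 0 0 0 0 6 9 9 9 9 9 4 0 0 0 0 0 0 0 0 0 0]
 [0 0 0 0 0 0 0 0 0 0 6 9 9 9 9 9 9 9 5 0 0 0 0 0 0 0 0 0]
 [0 0 0 0 0 0 0 0 0 5 9 9 9 9 9 9 9 9 9 5 0 0 0 0 0 0 0 0]
 [0 0 0 0 0 0 0 0 5 9 9 8 9 9 9 9 7 9 9 9 3 0 0 0 0 0 0 0]
 [0 0 0 0 0 0 0 5 9 9 8 9 9 9 9 9 9 8 9 9 9 7 0 0 0 0 0 0]
 [0 0 0 0 0 0 4 9 9 9 9 9 9 9 9 9 9 9 8 9 9 9 7 0 0 0 0 0]
 [0 0 0 0 0 5 9 9 9 9 9 9 9 9 9 9 9 9 9 9 9 9 9 7 1 0 0 0]
 [0 0 0 0 5 9 9 9 9 9 9 9 9 9 9 9 9 9 9 8 9 9 9 9 2 0 0 0]
 [0 0 0 0 6 9 9 9 9 9 9 9 9 9 9 9 9 9 9 8 9 9 9 8 1 0 0 0]
 [0 0 0 0 2 9 9 9 9 8 9 9 9 9 9 9 9 9 9 9 9 9 9 2 0 0 0 0]
 [0 0 0 0 0 3 9 9 9 6 9 9 9 9 9 9 9 9 9 9 9 9 2 0 0 0 0 0]
 [0 0 0 0 0 0 2 9 9 9 7 9 9 9 9 9 9 9 9 9 8 3 0 0 0 0 0 0]
 [0 0 0 0 0 0 0 2 9 9 9 9 9 9 9 9 8 9 
[... 3937 characters left out ...]
  0  -1  -3  -2  -4  -4]
 [  0  -4  -6  -1   0  10 112 124 125 126 123  56   0   2   0  -2  -4  -2]
 [ -5  -2  -4  -2  -1  18  63  76  78  78  80  50   1   2   0  -2  -2  -1]
 [ -2  -2  -3  -2  -1  24  61  62  59  63  59  43   3   1   0  -2  -3  -1]
 [ -3  -3  -2   0   0  13  60  65  68  66  65  43   0   0   3  -1  -3  -4]
 [ -3   0  -1   1   0   8  42  53  55  54  55  31   2  -1   1  -1  -5  -5]
 [ -1  -4  -1  -2  -1  -3   7  17  23  24  24  14   0   1   1  -2  -3  -4]
 [ -4  -2  -7  -1  -1   0   1  -1  -1  -2   0   1  -1  -3  -2  -2   0  -4]
 [ -4  -2  -2  -1  -3  -1   0   2   0  -1  -1   2  -1  -5  -4  -4  -6  -2]
 [ -3  -1  -6  -2  -3  -5  -3   0   0  -2  -1  -3  -2  -4  -4  -2  -2  -1]]
```

Run:
```python
from h import *
T=cv2.imread("pics/top0.png").astype(float);S=cv2.imread("pics/side0.png").astype(float)
# knob top face via bright threshold
rt=(160,232,188,260); st=np.clip((T[232:260,160:188].min(2)-60)/110,0,1)
yy,xx=np.mgrid[232:260,160:188]; c=(np.sum(st*xx)/st.sum(),np.sum(st*yy)/st.sum()); print("knob c",c,back("top",c,35),st.sum())
q=fit([("top",rt,st)],lambda x,y,a:sq(x,y,a,40,35,4),(431,278),[30,45,60]);print(q.x,q.fun)
q=fit([("top",rt,st)],lambda x,y,a:sq(x,y,a,39,35,3),(431,278),[30,45,60]);print(q.x,q.fun)
def soft(f,roi,hi):
    x0,y0,x1,y1=roi; v=f[y0:y1,x0:x1]; return np.clip((v[...,2]-v[...,0]+4)/hi,0,1)
a=(304,213,322,230);b=(222,225,240,241)
A=soft(T,a,100);B=soft(S,b,68)
for o in([("top",a,A)],[("side",b,B)],[("top",a,A),("side",b,B)]):
    for y in(-20,0,20,40):
        q=fit(o,spin,(505,-90),[y]);print(q.x,round(q.fun,3))
# washer & small knob
def blob(f,cam,roi,z,thr):
    x0,y0,x1,y1=roi; v=(f[y0:y1,x0:x1].max(2)>thr).astype(np.uint8)
    n,l,s,c=cv2.connectedComponentsWithStats(v); k=1+np.argmax(s[1:,4]); p=c[k]+[x0,y0]; print(cam,p,s[k],back(cam,p,z))
blob(T,"top",(300,208,326,235),46,150); blob(T,"top",(274,202,292,220),57,150)
blob(S,"side",(220,225,242,245),46,110); blob(S,"side",(236,202,252,218),57,190)
# screws corner dots & controller top silhouette
m=(T[160:270,240:400].max(2)<130).astype(np.uint8)
n,l,s,c=cv2.connectedComponentsWithStats(m)
for k in range(1,n):
    if s[k,4]>1500: 
        cn=cv2.findContours((l==k).astype(np.uint8),0,2)[0][0]; print(s[k],cv2.minAreaRect(cn))
```

```text
knob c (np.float64(173.78090779241393), np.float64(245.5695921282336)) [434.48935852 283.2980347   35.        ] 229.12727272727273
[434.6398412  283.35882972  46.85367483] 0.6046260764382102
[434.68875482 283.37168356  47.09817208] 3.106798373135653
[ 4.96384276e+02 -8.55339508e+01 -3.62676932e-01] 1.781
[496.59576171 -86.10460461   7.70654361] 1.802
[496.41491193 -85.7353959    0.98434537] 1.864
[496.42306277 -86.1191218    7.81221863] 1.838
[493.14235731 -83.9025244    2.91234898] 1.383
[493.14493057 -83.78110783   4.53407863] 1.395
[493.15777005 -83.91178056   3.04508567] 1.387
[493.11646601 -83.91479369  92.60624564] 1.39
[493.98238085 -85.32597774  -2.01858551] 10.314
[494.64939307 -85.84891065   6.95443483] 9.611
[494.61845397 -85.73958508   7.56109856] 9.541
[494.76184023 -84.86143694  44.1817388 ] 16.36
top [311.95098039 221.05882353] [  6   8  12  12 102] [496.38774634 -85.68528417  46.        ]
top [281.96363636 210.56363636] [ 4  5  9  8 55] [523.93973271  -5.4510669   57.        ]
side [230.49019608 234.39215686] [  5   4  12  11 102] [493.59729559 -85.32439266  46.        ]
side [244.73529412 208.88235294] [ 5  4  8  6 34] [521.43802098  -5.96493207  57.        ]
[  24   31   70   54 2114] ((58.708717346191406, 58.195579528808594), (63.50380325317383, 37.56660079956055), 18.121862411499023)
[   0   39   42   71 1504] ((20.499996185302734, 73.99998474121094), (40.99999237060547, 69.99998474121094), -0.0)
```

Run:
```python
from h import *
R=Rn.from_rotvec(manip.get_state()["tool_rot"]).as_matrix(); print(R.round(3)); z=R[:,2]; print(np.degrees(np.arctan2(z[1],z[0])))
S=cv2.imread("pics/side0.png").astype(float)
rs=(214,139,240,165); ss=np.clip((S[139:165,214:240].min(2)-95)/60,0,1)
print((ss*9).astype(int)[3:18])
q=fit([("side",rs,ss)],lambda x,y,a:sq(x,y,a,40,35,4),(431,278),[30,45,60]);print(q.x,q.fun)
```

```text
[[ 0.907 -0.     0.42 ]
 [-0.42  -0.     0.907]
 [ 0.    -1.    -0.   ]]
65.14628456960126
[[0 0 0 0 0 0 0 0 0 0 0 0 0 0 0 0 0 0 0 0 0 0 0 0 0 0]
 [0 0 0 0 0 0 0 0 0 0 0 0 4 6 0 0 0 0 0 0 0 0 0 0 0 0]
 [0 0 0 0 0 0 0 0 0 0 3 8 9 9 9 3 0 0 0 0 0 0 0 0 0 0]
 [0 0 0 0 0 0 0 0 0 6 9 9 9 9 9 9 2 0 0 0 0 0 0 0 0 0]
 [0 0 0 0 0 0 5 9 8 9 9 9 9 9 9 9 9 9 2 0 0 0 0 0 0 0]
 [0 0 0 0 0 9 9 9 7 9 9 9 9 9 9 9 6 9 9 6 0 0 0 0 0 0]
 [0 0 0 0 2 9 9 9 9 9 9 9 9 9 9 9 7 9 9 9 2 0 0 0 0 0]
 [0 0 0 0 0 4 9 9 9 8 9 9 9 9 9 7 9 9 9 9 0 0 0 0 0 0]
 [0 0 0 0 0 0 1 9 9 9 9 9 8 9 9 9 9 9 4 2 0 0 0 0 0 0]
 [0 0 0 0 0 0 0 0 6 9 9 9 9 9 9 4 4 1 0 0 0 0 0 0 0 0]
 [0 0 0 0 0 0 0 0 0 2 9 9 9 9 6 3 0 0 0 0 0 0 0 0 0 0]
 [0 0 0 0 0 0 0 0 0 0 0 6 6 3 0 0 0 0 0 0 1 0 0 0 0 0]
 [0 0 0 0 0 0 0 0 0 0 0 3 2 0 0 0 0 0 0 0 1 0 0 0 0 0]
 [0 0 0 0 0 0 0 0 0 0 0 4 3 0 0 0 0 0 0 0 0 0 0 0 0 0]
 [0 0 0 0 0 0 0 0 0 0 0 0 3 0 0 0 0 0 0 0 0 0 0 0 0 0]]
[432.21126817 280.79059301  46.69478075] 3.212615695529514
```

Call:
servo_tool([
  {"dx":3.48,"dy":-8.82,"dz":-2.6,"roll":-18.03,"fingers":64},
  {"dx":3.48,"dy":-8.82,"dz":-2.6,"roll":-18.03,"fingers":64},
  {"dx":3.48,"dy":-8.82,"dz":-2.6,"roll":-18.03,"fingers":64},
  {"dx":3.48,"dy":-8.82,"dz":-2.6,"roll":-18.03,"fingers":64},
  {"dx":3.48,"dy":-8.82,"dz":-2.6,"roll":-18.03,"fingers":64},
  {"dx":3.48,"dy":-8.82,"dz":-2.6,"roll":-18.03,"fingers":64},
  {"dx":3.48,"dy":-8.82,"dz":-2.6,"roll":-18.03,"fingers":64},
  {"dx":3.48,"dy":-8.82,"dz":-2.6,"roll":-18.03,"fingers":64},
  {"dx":3.48,"dy":-8.82,"dz":-2.6,"roll":-18.03,"fingers":64},
  {"dx":3.48,"dy":-8.82,"dz":-2.6,"roll":-18.03,"fingers":64},
  {"dx":3.48,"dy":-8.82,"dz":-2.6,"roll":-18.03,"fingers":64},
  {"dx":3.48,"dy":-8.82,"dz":-2.6,"roll":-18.03,"fingers":64},
], squeeze=25)

```text
t: 1.6
tool_pos: [433.6, 282.2, 110.0]
tool_rot: [-0.814, 1.683, -1.683]
contact_force: [-0.2, 0.9, -0.0]
width: 64.3
```

```bash
cat >> h.py <<'E'
def jaw():
    s=manip.get_state(); z=Rn.from_rotvec(s["tool_rot"]).as_matrix()[:,2]
    print("t",round(s["t"],2),"pos",s["tool_pos"].round(1),"jaw",np.degrees(np.arctan2(z[1],z[0])).round(2),"q",s["joint_pos"].round(2),"F",s["contact_force"].round(1),"w",round(s["width"],1))
E
python3 - <<'E'
from h import *
jaw()
for n in("top","side"): cv2.imwrite(f"pics/{n}1.png",manip.grab_frame(n))
E
```

```text
t 1.6 pos [433.6 282.2 110. ] jaw -38.36 q [0.53 0.25 2.14 0.   0.74 1.2 ] F [-0.2  0.9 -0. ] w 64.3
```

View pics/side1.png

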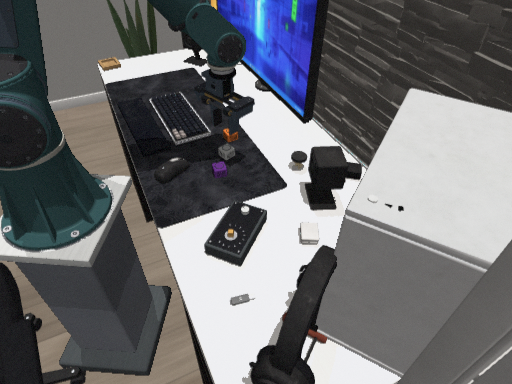

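The gripper is above the white knob, at pixel (227,152) in the side view. Next I descend and grasp.

Call:
servo_tool([
  {"dz":-0.8,"roll":-0.8,"fingers":64},
  {"dz":-1.6,"roll":-0.8,"fingers":64},
  {"dz":-2.2,"roll":-0.8,"fingers":64},
  {"dz":-2.5,"roll":-0.8,"fingers":64},
  {"dz":-2.5,"roll":-0.8,"fingers":64},
  {"dz":-2.5,"roll":-0.8,"fingers":36},
  {"dz":-2.5,"roll":-0.8,"fingers":36},
  {"dz":-2.5,"roll":-0.8,"fingers":36},
  {"dz":-2.5,"roll":-0.8,"fingers":36},
  {"dz":-2.5,"roll":-0.8,"fingers":36},
], squeeze=25)

```text
schema error: expected keys dx, dy, dz, roll, fingers
```

Run:
```python
from h import *
jaw()
```

```text
t 1.7 pos [433.6 282.4 110. ] jaw -38.14 q [0.53 0.25 2.14 0.   0.74 1.2 ] F [-0.7  0.2 -0.2] w 63.8
```

Call:
servo_tool([
  {"dx":0,"dy":0,"dz":-0.8,"roll":-0.83,"fingers":64},
  {"dx":0,"dy":0,"dz":-1.6,"roll":-0.83,"fingers":64},
  {"dx":0,"dy":0,"dz":-2.2,"roll":-0.83,"fingers":64},
  {"dx":0,"dy":0,"dz":-2.5,"roll":-0.83,"fingers":64},
  {"dx":0,"dy":0,"dz":-2.5,"roll":-0.83,"fingers":64},
  {"dx":0,"dy":0,"dz":-2.5,"roll":-0.83,"fingers":36},
  {"dx":0,"dy":0,"dz":-2.5,"roll":-0.83,"fingers":36},
  {"dx":0,"dy":0,"dz":-2.5,"roll":-0.83,"fingers":36},
  {"dx":0,"dy":0,"dz":-2.5,"roll":-0.83,"fingers":36},
  {"dx":0,"dy":0,"dz":-2.5,"roll":-0.83,"fingers":36},
], squeeze=25)

```text
t: 2.7
tool_pos: [434.0, 282.7, 10.8]
tool_rot: [-0.754, 1.736, -1.736]
contact_force: [-2.4, -0.8, 8.5]
width: 39.7
```

Run:
```python
from h import *
jaw()
```

```text
t 2.7 pos [434.  282.7  10.8] jaw -42.95 q [0.53 0.44 2.15 0.   0.55 1.28] F [-2.4 -0.8  8.5] w 39.7
```

Call:
servo_tool([
  {"dx":0,"dy":0,"dz":1.0,"roll":0,"fingers":36},
  {"dx":0,"dy":0,"dz":2.2,"roll":0,"fingers":36},
  {"dx":1.535,"dy":-9.19,"dz":2.2,"roll":-7.17,"fingers":36},
  {"dx":1.535,"dy":-9.19,"dz":2.2,"roll":-7.17,"fingers":36},
  {"dx":1.535,"dy":-9.19,"dz":2.2,"roll":-7.17,"fingers":36},
  {"dx":1.535,"dy":-9.19,"dz":2.2,"roll":-7.17,"fingers":36},
  {"dx":1.535,"dy":-9.19,"dz":2.2,"roll":-7.17,"fingers":36},
  {"dx":1.535,"dy":-9.19,"dz":2.2,"roll":-7.17,"fingers":36},
  {"dx":1.535,"dy":-9.19,"dz":2.2,"roll":-7.17,"fingers":36},
  {"dx":1.535,"dy":-9.19,"dz":2.2,"roll":-7.17,"fingers":36},
  {"dx":1.535,"dy":-9.19,"dz":2.2,"roll":-7.17,"fingers":36},
  {"dx":1.535,"dy":-9.19,"dz":2.2,"roll":-7.17,"fingers":36},
])

```text
t: 3.9
tool_pos: [494.6, -85.4, 98.1]
tool_rot: [-0.075, 2.186, -2.186]
contact_force: [-0.1, 1.0, -0.7]
width: 39.7
```

Run:
```python
from h import *
jaw()
for n,(x0,y0,x1,y1) in(("top",(250,160,390,260)),("side",(190,150,290,260))):
    f=manip.grab_frame(n); cv2.imwrite(f"pics/{n}2.png",f); cv2.imwrite(f"pics/{n}2z.png",cv2.resize(f[y0:y1,x0:x1],None,fx=5,fy=5,interpolation=cv2.INTER_CUBIC))
jaw()
```

```text
t 3.9 pos [494.6 -85.4  98.1] jaw -86.05 q [-0.22  0.25  2.18  0.    0.71  1.28] F [-0.1  1.  -0.7] w 39.7
t 4.0 pos [494.5 -84.4  98. ] jaw -85.94 q [-0.22  0.25  2.18  0.    0.71  1.28] F [-0.3  0.  -1.2] w 40.0
```

View pics/side2z.png

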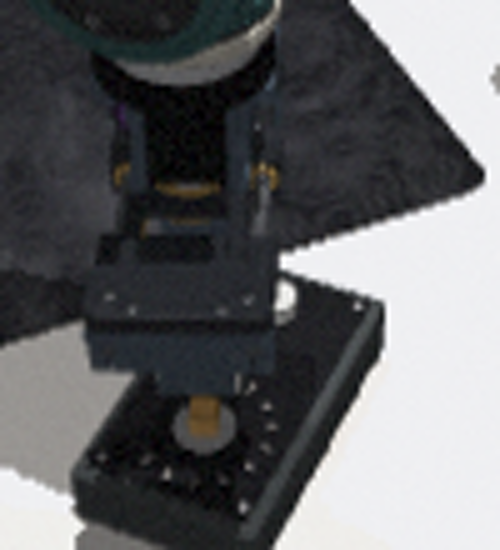

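View pics/top2z.png

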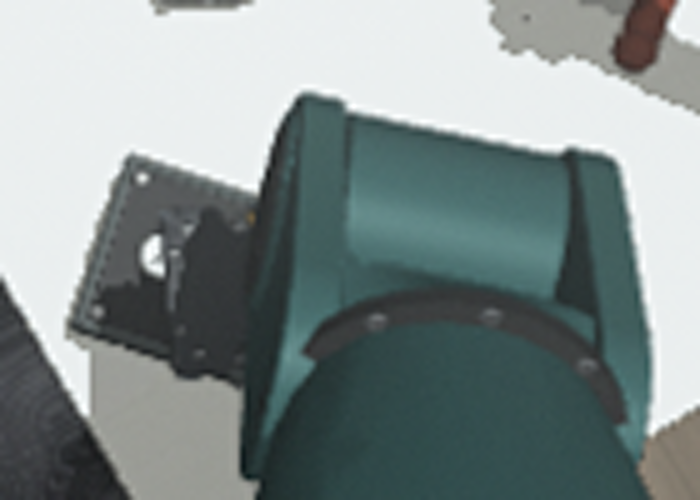

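Run:
```python
from h import *
d=np.radians(-86.05); j=np.array([np.cos(d),np.sin(d),0]); w=np.array([-j[1],j[0],0])
t=np.array([494.6,-85.2,98.1])
for off in(20,33):
  for s in(-16,16):
    for dz in(0,30): print(off,s,dz,((proj("side",t+j*off+w*s+[0,0,dz])[0]-[190,150])*5+2).round(1))
f=cv2.imread("pics/side2.png")
cv2.imwrite("pics/s2zz.png",cv2.resize(f[205:245,205:255],None,fx=12,fy=12,interpolation=cv2.INTER_NEAREST))
print(proj("side",[[494.6,-85.2,46],[493.3,-84,46]]))
```

```text
20 -16 0 [166.  385.4]
20 -16 30 [162.7 342.3]
20 16 0 [234.4 386.3]
20 16 30 [232.8 343.2]
33 -16 0 [163.9 406.8]
33 -16 30 [160.5 363.8]
33 16 0 [233.2 407.7]
33 16 30 [231.5 364.7]
[[230.89845029 234.38007924]
 [230.43820241 233.97063264]]
```

View pics/s2zz.png

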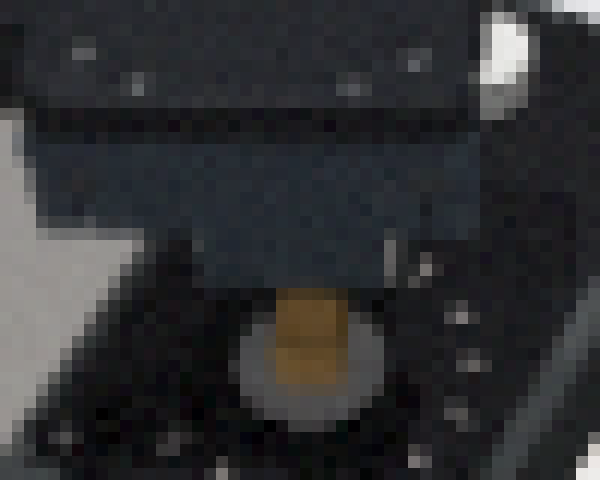

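Call:
servo_tool([
  {"dx":0.02,"dy":0.01,"dz":-0.5,"roll":0,"fingers":36},
  {"dx":0.02,"dy":0.01,"dz":-0.65,"roll":0,"fingers":36},
  {"dx":0.02,"dy":0.01,"dz":-0.75,"roll":0,"fingers":36},
  {"dx":0.02,"dy":0.01,"dz":-0.78,"roll":0,"fingers":36},
  {"dx":0.02,"dy":0.01,"dz":-0.78,"roll":0,"fingers":36},
])

```text
t: 4.5
tool_pos: [495.7, -84.6, 67.0]
tool_rot: [-0.077, 2.186, -2.186]
contact_force: [-0.8, -0.8, -0.8]
width: 39.7
```

Run:
```python
from h import *
jaw()
```

```text
t 4.5 pos [495.7 -84.6  67. ] jaw -85.97 q [-0.22  0.31  2.18  0.    0.65  1.28] F [-0.8 -0.8 -0.8] w 39.7
```

Call:
servo_tool([
  {"dx":0,"dy":0,"dz":-0.03,"roll":0,"fingers":36},
  {"dx":0,"dy":0,"dz":-0.06,"roll":0,"fingers":36},
])

```text
t: 4.7
tool_pos: [495.7, -84.9, 64.8]
tool_rot: [-0.077, 2.185, -2.186]
contact_force: [-2.8, -2.9, 2.1]
width: 39.4
```

Call:
servo_tool([
  {"dx":0,"dy":0,"dz":-0.03,"roll":0,"fingers":36},
  {"dx":0,"dy":0,"dz":-0.05,"roll":0,"fingers":36},
])

```text
t: 4.9
tool_pos: [495.4, -85.0, 62.4]
tool_rot: [-0.077, 2.186, -2.186]
contact_force: [-3.9, -3.7, 2.1]
width: 39.7
```

Call:
servo_tool([
  {"dx":-0.01,"dy":-0.01,"dz":-0.05,"roll":0,"fingers":36},
  {"dx":-0.015,"dy":-0.015,"dz":-0.1,"roll":0,"fingers":36},
  {"dx":-0.015,"dy":-0.015,"dz":-0.13,"roll":0,"fingers":36},
])

```text
t: 5.2
tool_pos: [495.1, -85.4, 56.9]
tool_rot: [-0.076, 2.186, -2.186]
contact_force: [-0.8, 0.3, -0.7]
width: 39.9
```

Call:
servo_tool([
  {"dx":0,"dy":0,"dz":-0.04,"roll":0,"fingers":36},
  {"dx":0,"dy":0,"dz":-0.08,"roll":0,"fingers":36},
  {"dx":0,"dy":0,"dz":-0.1,"roll":0,"fingers":36},
])

```text
t: 5.5
tool_pos: [495.2, -85.4, 53.6]
tool_rot: [-0.077, 2.186, -2.186]
contact_force: [-10.2, 2.4, 31.0]
width: 39.9
```

Call:
servo_tool([
  {"dx":0.005,"dy":0,"dz":0.02,"roll":0,"fingers":36},
  {"dx":0.005,"dy":0,"dz":0.02,"roll":0.7,"fingers":36},
  {"dx":0.005,"dy":0,"dz":0.02,"roll":1.4,"fingers":36},
  {"dx":0.005,"dy":0,"dz":0.02,"roll":2.0,"fingers":36},
], squeeze=45)

```text
t: 5.9
tool_pos: [494.9, -85.5, 53.8]
tool_rot: [-0.295, 2.07, -2.07]
contact_force: [-4.1, -3.1, 1.3]
width: 39.6
```

Run:
```python
from h import *
jaw();print(manip.get_state()["moment"].round(2))
```

```text
t 5.9 pos [494.9 -85.5  53.8] jaw -73.81 q [-0.22  0.34  2.18 -0.    0.62  1.07] F [-4.1 -3.1  1.3] w 39.6
[-0.67  0.74  0.01]
```

Call:
servo_tool([
  {"dx":0,"dy":0,"dz":0,"roll":0.7,"fingers":36},
  {"dx":0,"dy":0,"dz":0,"roll":1.4,"fingers":36},
  {"dx":0,"dy":0,"dz":0,"roll":2.0,"fingers":36},
])

```text
t: 6.2
tool_pos: [494.9, -85.6, 53.8]
tool_rot: [-0.49, 1.947, -1.946]
contact_force: [-2.4, -2.8, 1.2]
width: 40.0
```

Run:
```python
from h import *
jaw();print(manip.get_state()["moment"].round(2))
```

```text
t 6.2 pos [494.9 -85.6  53.8] jaw -61.81 q [-0.22  0.34  2.18 -0.    0.62  0.86] F [-2.4 -2.8  1.2] w 40.0
[-0.62  0.73 -0.04]
```

Call:
servo_tool([
  {"dx":0,"dy":0,"dz":0,"roll":0.8,"fingers":36},
  {"dx":0,"dy":0,"dz":0,"roll":1.6,"fingers":36},
  {"dx":0,"dy":0,"dz":0,"roll":2.4,"fingers":36},
  {"dx":0,"dy":0,"dz":0,"roll":3.2,"fingers":36},
  {"dx":0,"dy":0,"dz":0,"roll":4.0,"fingers":36},
])

```text
t: 6.7
tool_pos: [494.8, -85.6, 53.8]
tool_rot: [-0.822, 1.677, -1.676]
contact_force: [-2.5, -3.5, -0.5]
width: 39.7
```

Run:
```python
from h import *
jaw();s=manip.get_state();print(s["moment"].round(2),s["joint_efforts"].round(2))
```

```text
t 6.7 pos [494.8 -85.6  53.8] jaw -37.78 q [-0.22  0.34  2.18 -0.    0.62  0.44] F [-2.5 -3.5 -0.5] w 39.7
[-0.84  0.64 -0.05] [  2.18 -57.95 -29.43   0.68  -0.55   1.7 ]
```

Call:
servo_tool([
  {"dx":0,"dy":0,"dz":0,"roll":0.8,"fingers":36},
  {"dx":0,"dy":0,"dz":0,"roll":1.6,"fingers":36},
  {"dx":0,"dy":0,"dz":0,"roll":2.4,"fingers":36},
  {"dx":0,"dy":0,"dz":0,"roll":3.2,"fingers":36},
  {"dx":0,"dy":0,"dz":0,"roll":4.0,"fingers":36},
])

```text
t: 7.2
tool_pos: [494.8, -85.6, 53.8]
tool_rot: [-1.086, 1.385, -1.384]
contact_force: [-3.6, -4.4, -0.2]
width: 39.8
```

Run:
```python
from h import *
jaw();s=manip.get_state();print(s["moment"].round(2),s["joint_efforts"].round(2))
```

```text
t 7.2 pos [494.8 -85.6  53.8] jaw -13.78 q [-0.22  0.34  2.18 -0.    0.62  0.02] F [-3.6 -4.4 -0.2] w 39.8
[-0.78  0.61 -0.05] [  2.2  -58.02 -29.42   0.69  -0.49   1.7 ]
```

Call:
servo_tool([
  {"dx":0,"dy":0,"dz":0,"roll":0.8,"fingers":36},
  {"dx":0,"dy":0,"dz":0,"roll":1.6,"fingers":36},
  {"dx":0,"dy":0,"dz":0,"roll":2.4,"fingers":36},
  {"dx":0,"dy":0,"dz":0,"roll":3.2,"fingers":36},
  {"dx":0,"dy":0,"dz":0,"roll":4.0,"fingers":36},
])

```text
t: 7.7
tool_pos: [494.9, -85.6, 53.8]
tool_rot: [-1.288, 1.079, -1.078]
contact_force: [-5.5, -5.0, 2.2]
width: 39.5
```

Run:
```python
from h import *
jaw();s=manip.get_state();print(s["moment"].round(2),s["joint_efforts"].round(2))
```

```text
t 7.7 pos [494.9 -85.6  53.8] jaw 10.12 q [-0.22  0.34  2.18  0.    0.62 -0.39] F [-5.5 -5.   2.2] w 39.5
[-1.    0.98 -0.73] [  2.43 -57.33 -29.23  -0.19  -0.59   0.84]
```

Call:
servo_tool([
  {"dx":0,"dy":0,"dz":0,"roll":0.3,"fingers":36},
  {"dx":0,"dy":0,"dz":0,"roll":0.5,"fingers":36},
])

```text
t: 7.9
tool_pos: [494.8, -85.7, 53.6]
tool_rot: [-1.309, 1.04, -1.039]
contact_force: [-4.2, -6.1, 1.5]
width: 40.0
```

Run:
```python
from h import *
jaw();s=manip.get_state();print(s["moment"].round(2),s["joint_efforts"].round(2))
```

```text
t 7.9 pos [494.8 -85.7  53.6] jaw 13.06 q [-0.22  0.34  2.18 -0.    0.62 -0.45] F [-4.2 -6.1  1.5] w 40.0
[-1.35  0.76 -0.51] [  4.3  -58.25 -30.1    0.78  -0.31  -0.34]
```

Call:
servo_tool([
  {"dx":0,"dy":0,"dz":0,"roll":0.3,"fingers":36},
  {"dx":0,"dy":0,"dz":0,"roll":0.5,"fingers":36},
])

```text
t: 8.1
tool_pos: [494.8, -85.6, 53.7]
tool_rot: [-1.329, 1.001, -1.0]
contact_force: [-2.8, -5.8, -12.5]
width: 40.1
```

Run:
```python
from h import *
jaw();s=manip.get_state();print(s["moment"].round(2),s["joint_efforts"].round(2))
for n,(x0,y0,x1,y1) in(("side",(190,150,290,260)),):
    f=manip.grab_frame(n); cv2.imwrite(f"pics/{n}3.png",f); cv2.imwrite(f"pics/{n}3z.png",cv2.resize(f[y0:y1,x0:x1],None,fx=5,fy=5,interpolation=cv2.INTER_CUBIC))
jaw();s=manip.get_state();print(s["moment"].round(2),s["joint_efforts"].round(2))
```

```text
t 8.1 pos [494.8 -85.6  53.7] jaw 16.05 q [-0.22  0.34  2.18 -0.    0.62 -0.5 ] F [ -2.8  -5.8 -12.5] w 40.1
[-1.02  0.44 -0.29] [ 3.010e+00 -6.070e+01 -3.006e+01  3.900e-01 -1.000e-02 -1.400e-01]
t 8.15 pos [494.8 -85.6  53.7] jaw 16.12 q [-0.22  0.34  2.18 -0.    0.62 -0.5 ] F [-1.1 -6.4 -7.4] w 39.8
[-1.35  0.1  -0.22] [  3.34 -58.44 -29.59   0.7   -0.11  -0.07]
```

View pics/side3z.png

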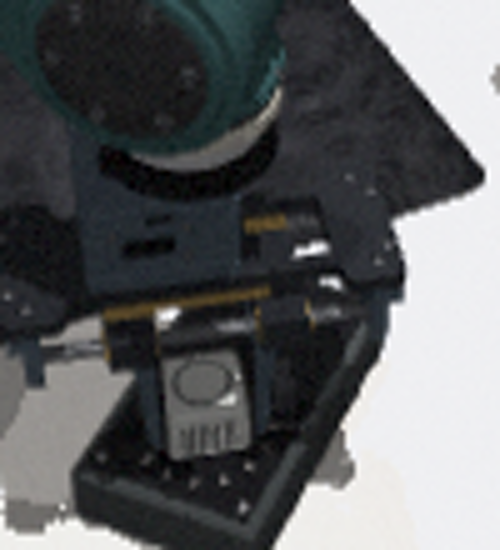

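Run:
```python
from h import *
f=cv2.imread("pics/side3.png"); x0,y0=215,212
Z=10; a=cv2.resize(f[y0:y0+35,x0:x0+35],None,fx=Z,fy=Z,interpolation=cv2.INTER_CUBIC)
out=[a]
for yaw in(8,16):
    b=a.copy()
    for z in(46,78):
        uv=(proj("side",sq(493.2,-84,np.radians(yaw),40,z,4))-[x0,y0]+.5)*Z
        cv2.polylines(b,[uv.round().astype(np.int32)],True,(0,0,255),1)
    out.append(b)
cv2.imwrite("pics/o.png",cv2.resize(np.hstack(out),None,fx=.75,fy=.75))
```

```text
(no output)
```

View pics/o.png

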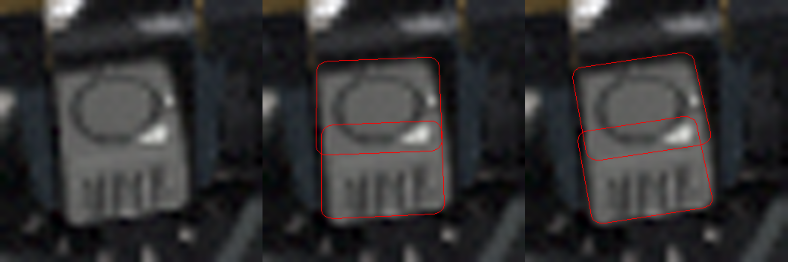

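Call:
servo_tool([
  {"dx":0,"dy":0,"dz":0,"roll":0,"fingers":36},
  {"dx":0,"dy":0,"dz":0,"roll":0.3,"fingers":36},
  {"dx":0,"dy":0,"dz":0,"roll":0.5,"fingers":36},
], squeeze=60)

```text
t: 8.45
tool_pos: [494.9, -85.6, 53.7]
tool_rot: [-1.349, 0.961, -0.961]
contact_force: [-1.0, -4.7, -1.8]
width: 39.5
```

Run:
```python
from h import *
jaw();s=manip.get_state();print(s["moment"].round(2),s["joint_efforts"].round(2))
```

```text
t 8.45 pos [494.9 -85.6  53.7] jaw 19.05 q [-0.22  0.34  2.18 -0.    0.62 -0.55] F [-1.  -4.7 -1.8] w 39.5
[-0.91  0.04 -0.17] [  2.97 -59.37 -29.62   0.62  -0.18   0.1 ]
```

Call:
servo_tool([
  {"dx":0,"dy":0,"dz":0,"roll":0.5,"fingers":36},
  {"dx":0,"dy":0,"dz":0,"roll":1.0,"fingers":36},
  {"dx":0,"dy":0,"dz":0,"roll":1.5,"fingers":36},
])

```text
t: 8.75
tool_pos: [494.9, -85.6, 53.8]
tool_rot: [-1.403, 0.841, -0.84]
contact_force: [-1.8, -4.0, -0.9]
width: 39.8
```

```bash
cat >> h.py <<'E'
def ov(name,yaws,xy=(493.2,-84)):
    f=manip.grab_frame("side"); cv2.imwrite(f"pics/{name}.png",f); x0,y0=215,212
    Z=10; a=cv2.resize(f[y0:y0+35,x0:x0+35],None,fx=Z,fy=Z,interpolation=cv2.INTER_CUBIC)
    out=[a]
    for yaw in yaws:
        b=a.copy()
        for z in(46,78):
            uv=(proj("side",sq(*xy,np.radians(yaw),40,z,4))-[x0,y0]+.5)*Z
            cv2.polylines(b,[uv.round().astype(np.int32)],True,(0,0,255),1)
        out.append(b)
    cv2.imwrite(f"pics/{name}o.png",cv2.resize(np.hstack(out),None,fx=.75,fy=.75))
E
python3 - <<'E'
from h import *
jaw();s=manip.get_state();print(s["moment"].round(2),s["joint_efforts"].round(2))
ov("s4",(14,28))
E
```

```text
t 8.75 pos [494.9 -85.6  53.8] jaw 28.15 q [-0.22  0.34  2.18 -0.    0.62 -0.71] F [-1.8 -4.  -0.9] w 39.8
[-0.82  0.53  0.05] [  1.92 -57.75 -29.09   0.72  -0.46   1.17]
```

View pics/s4o.png

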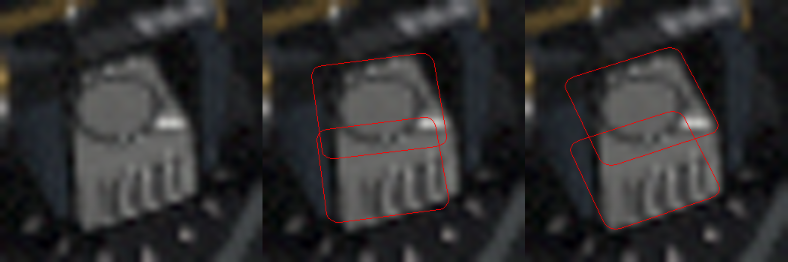

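Call:
servo_tool([
  {"dx":0,"dy":0,"dz":0,"roll":0.7,"fingers":36},
  {"dx":0,"dy":0,"dz":0,"roll":1.4,"fingers":36},
  {"dx":0,"dy":0,"dz":0,"roll":2.1,"fingers":36},
  {"dx":0,"dy":0,"dz":0,"roll":2.8,"fingers":36},
])

```text
t: 9.2
tool_pos: [494.9, -85.4, 53.7]
tool_rot: [-1.482, 0.616, -0.614]
contact_force: [-2.8, -3.6, -0.4]
width: 39.7
```

Run:
```python
from h import *
jaw();s=manip.get_state();print(s["moment"].round(2),s["joint_efforts"].round(2))
```

```text
t 9.2 pos [494.9 -85.4  53.7] jaw 44.92 q [-0.22  0.34  2.18 -0.    0.62 -1.  ] F [-2.8 -3.6 -0.4] w 39.7
[-0.63  0.5  -0.07] [  1.77 -58.07 -29.79   0.54  -0.53   1.49]
```

Call:
servo_tool([
  {"dx":0,"dy":0,"dz":0,"roll":0.7,"fingers":36},
  {"dx":0,"dy":0,"dz":0,"roll":1.4,"fingers":36},
  {"dx":0,"dy":0,"dz":0,"roll":2.1,"fingers":36},
  {"dx":0,"dy":0,"dz":0,"roll":2.8,"fingers":36},
])

```text
t: 9.6
tool_pos: [494.9, -85.5, 53.8]
tool_rot: [-1.536, 0.387, -0.386]
contact_force: [-2.6, -4.3, -0.6]
width: 39.6
```

Run:
```python
from h import *
jaw();s=manip.get_state();print(s["moment"].round(2),s["joint_efforts"].round(2))
ov("s5",(62,))
```

```text
t 9.6 pos [494.9 -85.5  53.8] jaw 61.73 q [-0.22  0.34  2.18 -0.    0.62 -1.29] F [-2.6 -4.3 -0.6] w 39.6
[-0.73  0.51 -0.08] [  2.18 -58.25 -29.5    0.63  -0.43   1.48]
```

View pics/s5o.png

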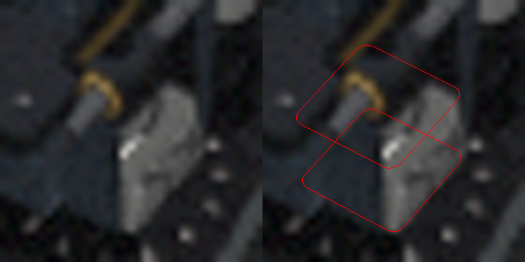

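Call:
servo_tool([
  {"dx":0,"dy":0,"dz":0,"roll":0.7,"fingers":36},
  {"dx":0,"dy":0,"dz":0,"roll":1.4,"fingers":36},
  {"dx":0,"dy":0,"dz":0,"roll":2.1,"fingers":36},
  {"dx":0,"dy":0,"dz":0,"roll":2.8,"fingers":36},
])

```text
t: 10.05
tool_pos: [494.9, -85.5, 53.8]
tool_rot: [-1.565, 0.159, -0.158]
contact_force: [-3.2, -5.5, -0.6]
width: 39.7
```

Run:
```python
from h import *
jaw();s=manip.get_state();print(s["moment"].round(2),s["joint_efforts"].round(2))
```

```text
t 10.05 pos [494.9 -85.5  53.8] jaw 78.44 q [-0.22  0.34  2.18 -0.    0.62 -1.59] F [-3.2 -5.5 -0.6] w 39.7
[-0.95  0.71 -0.08] [  2.31 -58.38 -29.65   0.68  -0.47   1.47]
```

Call:
servo_tool([
  {"dx":0,"dy":0,"dz":0,"roll":0.7,"fingers":36},
  {"dx":0,"dy":0,"dz":0,"roll":1.4,"fingers":36},
  {"dx":0,"dy":0,"dz":0,"roll":2.1,"fingers":36},
  {"dx":0,"dy":0,"dz":0,"roll":2.8,"fingers":36},
])

```text
t: 10.45
tool_pos: [494.9, -85.6, 53.8]
tool_rot: [-1.569, -0.07, 0.071]
contact_force: [-3.5, -5.5, 1.2]
width: 39.8
```

Run:
```python
from h import *
jaw();s=manip.get_state();print(s["moment"].round(2),s["joint_efforts"].round(2))
ov("s6",(95,5))
```

```text
t 10.45 pos [494.9 -85.6  53.8] jaw 95.14 q [-0.22  0.34  2.18  0.    0.62 -1.88] F [-3.5 -5.5  1.2] w 39.8
[-0.99  0.84 -1.24] [  3.96 -57.56 -29.71  -0.09  -0.73   0.39]
```

View pics/s6o.png

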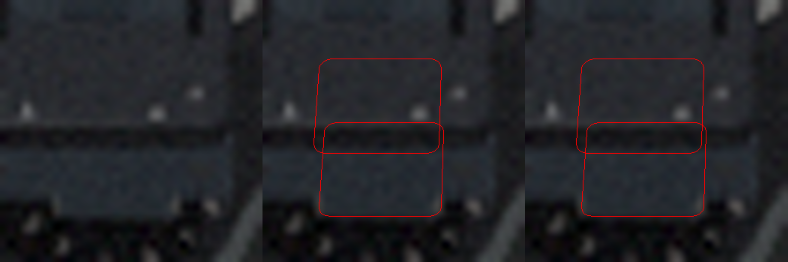

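Call:
servo_tool([
  {"dx":0,"dy":0,"dz":0,"roll":0.2,"fingers":36},
  {"dx":0,"dy":0,"dz":0,"roll":0.4,"fingers":36},
])

```text
t: 10.7
tool_pos: [494.8, -85.5, 53.8]
tool_rot: [-1.568, -0.101, 0.102]
contact_force: [-4.4, -5.8, 0.9]
width: 40.0
```

Run:
```python
from h import *
jaw();s=manip.get_state();print(s["moment"].round(2),s["joint_efforts"].round(2))
```

```text
t 10.7 pos [494.8 -85.5  53.8] jaw 97.4 q [-0.22  0.34  2.18  0.    0.62 -1.92] F [-4.4 -5.8  0.9] w 40.0
[-0.98  0.78 -1.28] [  4.41 -57.68 -29.71  -0.16  -0.69  -0.91]
```

Call:
servo_tool([
  {"dx":0,"dy":0,"dz":0,"roll":0.3,"fingers":36},
  {"dx":0,"dy":0,"dz":0,"roll":0.6,"fingers":36},
])

```text
t: 10.9
tool_pos: [494.8, -85.5, 53.8]
tool_rot: [-1.565, -0.151, 0.152]
contact_force: [-4.7, -3.3, 3.9]
width: 39.4
```

Run:
```python
from h import *
jaw();s=manip.get_state();print(s["moment"].round(2),s["joint_efforts"].round(2))
```

```text
t 10.9 pos [494.8 -85.5  53.8] jaw 101.06 q [-0.22  0.34  2.18  0.    0.62 -1.98] F [-4.7 -3.3  3.9] w 39.4
[-0.64  0.97 -0.78] [ 2.870e+00 -5.685e+01 -2.984e+01  4.000e-02 -1.030e+00 -9.000e-02]
```

Call:
servo_tool([
  {"dx":0,"dy":0,"dz":0,"roll":0.4,"fingers":36},
  {"dx":0,"dy":0,"dz":0,"roll":0.8,"fingers":36},
])

```text
t: 11.1
tool_pos: [494.8, -85.6, 53.7]
tool_rot: [-1.56, -0.217, 0.218]
contact_force: [-1.9, -6.0, -2.5]
width: 39.5
```

Run:
```python
from h import *
jaw();s=manip.get_state();print(s["moment"].round(2),s["joint_efforts"].round(2))
ov("s7",(106,11))
```

```text
t 11.1 pos [494.8 -85.6  53.7] jaw 105.88 q [-0.22  0.34  2.18  0.    0.62 -2.07] F [-1.9 -6.  -2.5] w 39.5
[-0.87  0.5  -0.91] [ 4.210e+00 -6.084e+01 -2.947e+01  1.000e-01  2.300e-01 -2.000e-02]
```

View pics/s7o.png

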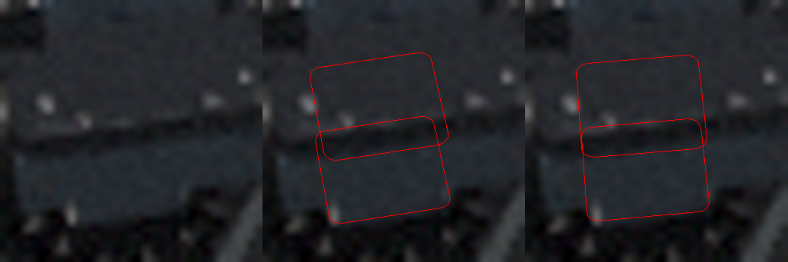

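Call:
servo_tool([
  {"dx":0,"dy":0,"dz":0,"roll":0,"fingers":60},
  {"dx":0,"dy":0,"dz":0,"roll":0,"fingers":60},
  {"dx":0,"dy":0,"dz":0,"roll":0,"fingers":60},
  {"dx":0,"dy":0,"dz":0.6,"roll":0,"fingers":60},
  {"dx":0,"dy":0,"dz":1.5,"roll":0,"fingers":60},
  {"dx":0,"dy":1.2,"dz":2.2,"roll":0,"fingers":60},
  {"dx":0,"dy":2.4,"dz":2.5,"roll":0,"fingers":60},
  {"dx":0,"dy":3.5,"dz":2.5,"roll":0,"fingers":60},
])

```text
t: 11.95
tool_pos: [496.3, 56.1, 156.2]
tool_rot: [-1.56, -0.221, 0.215]
contact_force: [1.2, -0.3, 0.1]
width: 59.8
```

Run:
```python
from h import *
jaw()
ov("s8",(106,11))
f=manip.grab_frame("top");cv2.imwrite("pics/t8.png",f)
S=cv2.imread("pics/s8.png"); cv2.imwrite("pics/s8z.png",cv2.resize(S[180:270,190:290],None,fx=7,fy=6))
cv2.imwrite("pics/t8z.png",cv2.resize(f[160:260,250:390],None,fx=5,fy=5,interpolation=cv2.INTER_CUBIC))
```

```text
t 11.95 pos [496.3  56.1 156.2] jaw 105.91 q [ 0.07  0.15  2.17  0.    0.83 -1.78] F [ 1.2 -0.3  0.1] w 59.8
```

View pics/s8o.png

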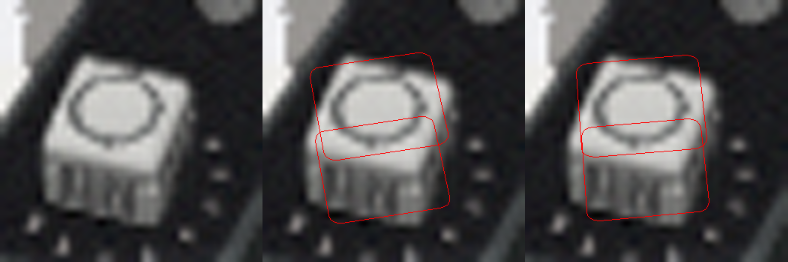

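View pics/t8z.png

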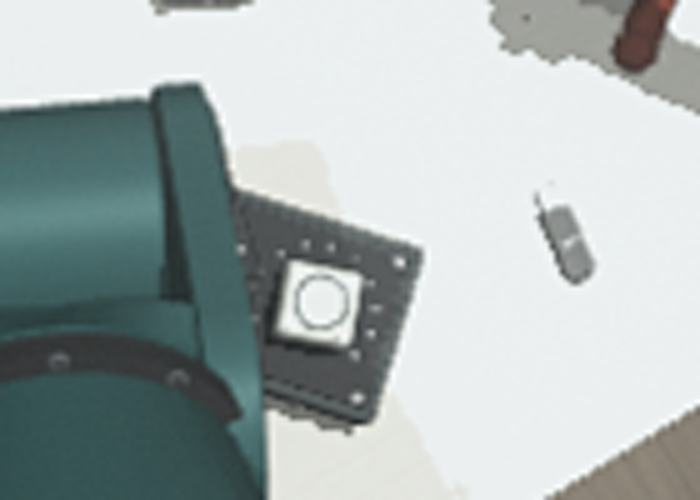

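Run:
```python
from h import *
T=cv2.imread("pics/t8.png").astype(float);S=cv2.imread("pics/s8.png").astype(float)
rt=(300,208,328,234); st=np.clip((T[208:234,300:328].min(2)-90)/100,0,1); print((st*9).astype(int))
for y in(-20,-5,10,35):
    q=fit([("top",rt,st)],lambda x,y,a:sq(x,y,a,40,78,4),(496,-86),[y]);print(q.x,q.fun)
rs=(215,214,245,238); ss=np.clip((S[214:238,215:245].min(2)-110)/60,0,1)
for y in(-20,0,30):
    q=fit([("side",rs,ss)],lambda x,y,a:sq(x,y,a,40,78,4),(494,-85),[y]);print(q.x,q.fun)
ss=np.clip((S[214:245,215:245].min(2)-40)/40,0,1);rs=(215,214,245,245)
for y in(-20,0,30):
    q=fit([("side",rs,ss)],knob(46),(494,-85),[y]);print(q.x,q.fun)
```

```text
[[0 0 0 0 0 0 0 0 0 0 1 4 0 0 0 0 1 0 0 0 0 0 1 0 0 0 1 2]
 [0 0 0 0 0 0 0 0 0 0 1 3 0 0 0 2 5 0 0 0 0 0 0 0 0 0 1 0]
 [0 0 0 0 0 1 4 0 0 0 0 0 0 0 0 0 1 0 0 0 0 0 0 0 0 0 0 0]
 [0 0 0 0 0 0 1 0 0 0 0 0 0 0 0 0 0 0 0 0 0 2 0 0 0 0 0 0]
 [0 0 0 0 0 0 0 1 7 9 6 3 1 0 0 0 0 0 0 0 0 0 0 0 0 0 0 0]
 [0 0 0 0 0 0 0 3 9 9 9 9 9 9 8 6 3 1 0 0 0 0 0 0 0 0 0 0]
 [0 0 0 0 0 0 0 3 9 9 9 9 9 9 9 9 9 9 9 8 7 4 0 0 0 0 0 0]
 [0 0 0 0 0 0 0 5 9 9 9 8 5 7 6 5 7 9 9 9 9 9 5 0 0 0 0 0]
 [0 0 0 0 0 0 0 7 9 9 5 8 9 9 9 9 9 8 9 9 9 9 5 3 4 0 0 0]
 [0 0 0 0 0 0 1 8 9 9 6 9 9 9 9 9 9 9 7 9 9 9 3 1 1 0 0 0]
 [0 0 0 0 0 0 2 9 9 6 9 9 9 9 9 9 9 9 9 9 9 9 0 0 0 0 0 0]
 [0 0 0 0 0 0 2 9 9 6 9 9 9 9 9 9 9 9 9 8 9 8 0 0 0 0 0 0]
 [0 0 0 0 0 0 4 9 9 7 9 9 9 9 9 9 9 9 9 7 9 8 0 0 0 0 0 0]
 [0 0 0 0 0 0 5 9 9 6 9 9 9 9 9 9 9 9 9 7 9 7 0 0 4 5 1 0]
 [0 0 0 0 0 0 8 9 9 6 9 9 9 9 9 9 9 9 8 6 9 4 0 0 1 2 0 0]
 [0 1 0 0 0 1 9 9 9 9 8 9 9 9 9 9 9 9 6 9 9 1 0 0 0 0 0 0]
 [0 0 0 0 0 2 9 9 9 9 7 7 9 9 9 9 8 6 8 9 9 0 0 0 0 0 0 0]
 [0 0 0 0 0 4 9 9 9 9 9 6 4 6 6 5 8 9 9 9 9 0 0 0 0 0 0 0]
 [0 0 0 0 0 1 5 8 9 9 9 9 9 9 9 9 9 9 
[... 324 characters left out ...]
0 0 0 0 0 0 0 0 0 0 0 0 0 0 0 0 0 0 0 0 0 0 0 0 0]
 [0 0 0 0 0 0 0 0 0 0 0 0 0 0 0 0 0 0 0 0 0 0 0 0 0 0 0 2]]
[496.31954642 -85.32896927 -11.44594034] 9.978458447265625
[496.33805375 -85.28208399 -11.91988106] 9.977930493164063
[496.31882718 -85.36150997 -11.62667041] 9.931380810546875
[496.42202871 -85.4694022   78.53779025] 9.99631611328125
[494.04323488 -88.76169464 -11.48842057] 74.36529690212674
[494.14253888 -88.65600829 -11.16256966] 74.50026801215277
[494.10034576 -88.81028986  78.63534552] 74.39767808702257
[493.47459511 -85.06438626 -11.97201073] 110.92629638671876
[493.49719033 -84.92396343 -12.1749316 ] 110.94906250000001
[493.58344514 -84.91830681  78.76716438] 111.087099609375
```

Call:
servo_tool([
  {"dx":0,"dy":-1.2,"dz":0,"roll":-1.4,"fingers":60},
  {"dx":0,"dy":-2.4,"dz":0,"roll":-2.8,"fingers":60},
  {"dx":0,"dy":-3.5,"dz":0,"roll":-4.2,"fingers":60},
  {"dx":0,"dy":-3.5,"dz":-0.5,"roll":-4.57,"fingers":60},
  {"dx":0,"dy":-3.5,"dz":-1.3,"roll":-4.57,"fingers":60},
  {"dx":0,"dy":-3.5,"dz":-2.0,"roll":-4.57,"fingers":60},
  {"dx":0,"dy":-3.5,"dz":-2.5,"roll":-4.57,"fingers":60},
  {"dx":0,"dy":-3.5,"dz":-2.5,"roll":-4.57,"fingers":60},
  {"dx":0,"dy":-3.5,"dz":-2.5,"roll":-4.57,"fingers":36},
  {"dx":0,"dy":-3.5,"dz":-2.5,"roll":-4.57,"fingers":36},
  {"dx":0,"dy":-3.5,"dz":-2.5,"roll":-4.57,"fingers":36},
  {"dx":0,"dy":-3.5,"dz":-2.5,"roll":-4.57,"fingers":36},
], squeeze=40)

```text
t: 13.25
tool_pos: [496.0, -85.8, 55.1]
tool_rot: [-1.566, 0.155, -0.158]
contact_force: [-3.0, -2.9, 9.5]
width: 39.8
```

Run:
```python
from h import *
jaw();s=manip.get_state();print(s["moment"].round(2),s["joint_efforts"].round(2))
```

```text
t 13.25 pos [496.  -85.8  55.1] jaw 78.6 q [-0.22  0.34  2.18 -0.    0.62 -1.59] F [-3.  -2.9  9.5] w 39.8
[-0.48  0.38 -0.02] [ 1.710e+00 -5.338e+01 -2.622e+01  4.300e-01 -3.500e-01 -4.000e-02]
```

Call:
servo_tool([
  {"dx":0,"dy":0,"dz":0,"roll":0.5,"fingers":36},
  {"dx":0,"dy":0,"dz":0,"roll":0.8,"fingers":36},
  {"dx":0,"dy":0,"dz":0,"roll":0.8,"fingers":36},
])

```text
t: 13.55
tool_pos: [496.0, -85.7, 55.1]
tool_rot: [-1.569, 0.089, -0.092]
contact_force: [-1.8, -2.4, 8.1]
width: 39.6
```

```bash
cat >> h.py <<'E'
def st():
    jaw();s=manip.get_state();print(s["moment"].round(2),s["joint_efforts"].round(2)[5])
E
python3 -c "from h import *;st()"
```

```text
t 13.55 pos [496.  -85.7  55.1] jaw 83.42 q [-0.22  0.34  2.18 -0.    0.62 -1.67] F [-1.8 -2.4  8.1] w 39.6
[-0.46  0.39 -0.36] -0.88
```

Call:
servo_tool([
  {"dx":0,"dy":0,"dz":0,"roll":0.5,"fingers":36},
  {"dx":0,"dy":0,"dz":0,"roll":0.8,"fingers":36},
  {"dx":0,"dy":0,"dz":0,"roll":0.8,"fingers":36},
])

```text
t: 13.85
tool_pos: [496.0, -85.7, 55.1]
tool_rot: [-1.571, 0.024, -0.026]
contact_force: [-2.6, -2.5, 9.0]
width: 39.7
```

```bash
python3 -c "from h import *;st()"
```

```text
t 13.85 pos [496.  -85.7  55.1] jaw 88.18 q [-0.22  0.34  2.18  0.    0.62 -1.76] F [-2.6 -2.5  9. ] w 39.7
[-0.43  0.42 -0.82] -1.32
```

Call:
servo_tool([
  {"dx":0,"dy":0,"dz":0,"roll":0.5,"fingers":36},
  {"dx":0,"dy":0,"dz":0,"roll":0.8,"fingers":36},
  {"dx":0,"dy":0,"dz":0,"roll":0.8,"fingers":36},
])

```text
t: 14.15
tool_pos: [496.0, -85.6, 55.1]
tool_rot: [-1.571, -0.042, 0.039]
contact_force: [-2.7, -2.2, 9.2]
width: 39.8
```

```bash
python3 -c "from h import *;st()"
```

```text
t 14.15 pos [496.  -85.6  55.1] jaw 92.97 q [-0.22  0.34  2.18  0.    0.62 -1.84] F [-2.7 -2.2  9.2] w 39.8
[-0.21  0.49 -0.9 ] -1.41
```

Call:
servo_tool([
  {"dx":0,"dy":0,"dz":0,"roll":0,"fingers":60},
  {"dx":0,"dy":0,"dz":0,"roll":0,"fingers":60},
  {"dx":0,"dy":0,"dz":0,"roll":0,"fingers":60},
  {"dx":0,"dy":0,"dz":0.6,"roll":0,"fingers":60},
  {"dx":0,"dy":0,"dz":1.5,"roll":0,"fingers":60},
  {"dx":0,"dy":1.2,"dz":2.2,"roll":0,"fingers":60},
  {"dx":0,"dy":2.4,"dz":2.5,"roll":0,"fingers":60},
  {"dx":0,"dy":3.5,"dz":2.5,"roll":0,"fingers":60},
  {"dx":0,"dy":4.5,"dz":2.5,"roll":0,"fingers":60},
])

```text
t: 15.05
tool_pos: [495.3, 96.8, 154.9]
tool_rot: [-1.57, -0.043, 0.04]
contact_force: [0.3, -0.9, -0.5]
width: 60.2
```

Run:
```python
from h import *
st()
ov("s9",(-11.5,-19),(493.5,-84.9))
f=manip.grab_frame("top");cv2.imwrite("pics/t9.png",f)
T=f.astype(float)
rt=(300,208,328,234); s=np.clip((T[208:234,300:328].min(2)-90)/100,0,1)
for y in(-5,20):
    q=fit([("top",rt,s)],lambda x,y,a:sq(x,y,a,40,78,4),(496,-86),[y]);print(q.x,q.fun)
cv2.imwrite("pics/t9z.png",cv2.resize(f[160:260,250:390],None,fx=5,fy=5,interpolation=cv2.INTER_CUBIC))
```

```text
t 15.05 pos [495.3  96.8 154.9] jaw 93.01 q [ 0.15  0.16  2.16  0.    0.83 -1.48] F [ 0.3 -0.9 -0.5] w 60.2
[ 0.04  0.02 -0.02] -1.36
[496.22410781 -85.30014884 -11.30796859] 9.5066669921875
[496.23250148 -85.33002135 -11.3161921 ] 9.526283691406249
```

View pics/s9o.png

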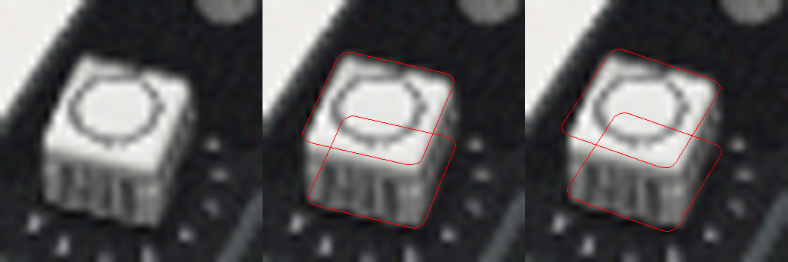

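View pics/t9z.png

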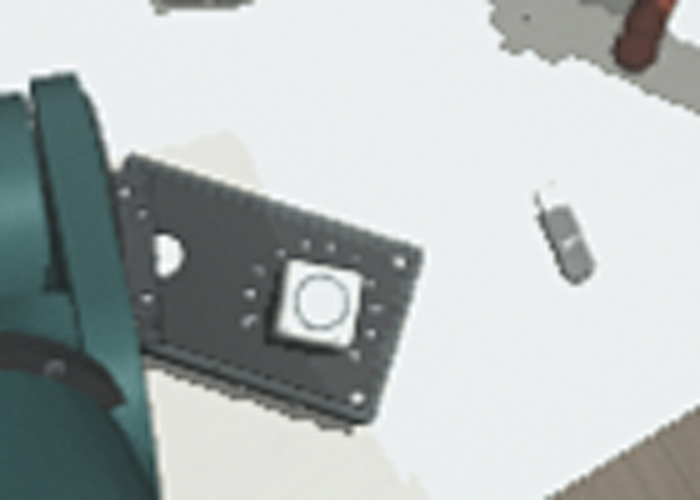

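Call:
servo_tool([
  {"dx":-0.5,"dy":1.2,"dz":0.6,"roll":0,"fingers":60},
  {"dx":-1,"dy":2.4,"dz":1,"roll":0,"fingers":60},
  {"dx":-1,"dy":3.6,"dz":1,"roll":0,"fingers":60},
  {"dx":-1,"dy":4.8,"dz":1,"roll":0,"fingers":60},
  {"dx":-1,"dy":5.5,"dz":1,"roll":0,"fingers":60},
  {"dx":-1,"dy":5.5,"dz":1,"roll":0,"fingers":60},
])

```text
t: 15.75
tool_pos: [455.4, 317.5, 194.1]
tool_rot: [-1.57, -0.044, 0.043]
contact_force: [-0.2, 0.7, 0.5]
width: 60.3
```

Run:
```python
from h import *
st()
o=[]
for n,(x0,y0,x1,y1) in(("top",(250,190,350,250)),("side",(195,195,275,265))):
    f=manip.grab_frame(n); cv2.imwrite(f"pics/{n}10.png",f)
    g=cv2.imread(f"pics/{n}0.png")
    cv2.imwrite(f"pics/{n}10z.png",np.hstack([cv2.resize(k[y0:y1,x0:x1],(400,int(400*(y1-y0)/(x1-x0))),interpolation=cv2.INTER_CUBIC) for k in(g,f)]))
    # lift check
    if n=="side":
        S=f.astype(float); rs=(215,210,245,245); ss=np.clip((S[210:245,215:245].min(2)-50)/40,0,1)
        ss[:, :2]*=0
        for z in(44,46,48,50,54,60):
            m=mask(n,knob(z)(493.3,-84.2,np.radians(-11.4)),rs); 
            best=min(((mask(n,knob(z)(493.3+a,-84.2,np.radians(-11.4)),rs)-ss)**2).sum() for a in(-2,-1,0,1,2)); print(z,best)
```

```text
t 15.75 pos [455.4 317.5 194.1] jaw 93.16 q [ 0.57  0.18  2.04  0.    0.92 -1.06] F [-0.2  0.7  0.5] w 60.3
[-0.01  0.04 -0.04] 0.92
44 150.68630798339842
46 149.409296875
48 160.22864196777343
50 175.30886352539062
54 205.2982373046875
60 249.19751708984376
```

View pics/top10z.png

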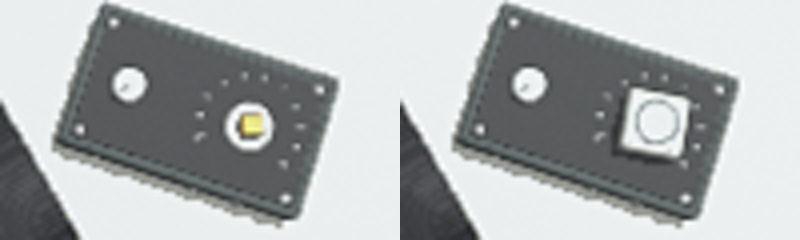

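View pics/side10z.png

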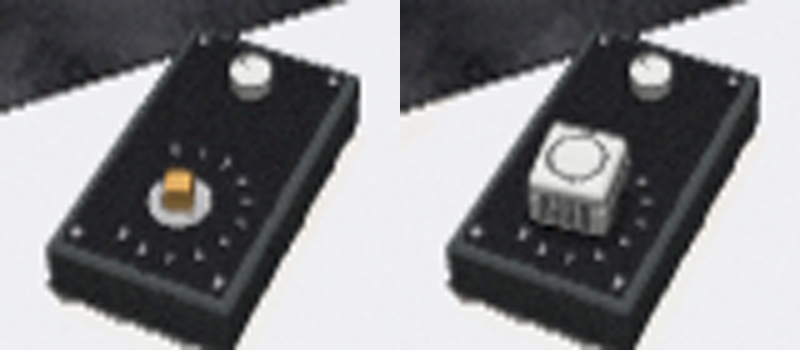

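Call:
servo_tool([
  {"dx":0.3,"dy":-1.2,"dz":0,"roll":-1,"fingers":60},
  {"dx":0.6,"dy":-2.4,"dz":0,"roll":-2,"fingers":60},
  {"dx":1,"dy":-3.6,"dz":0,"roll":-2.4,"fingers":60},
  {"dx":1,"dy":-4.8,"dz":0,"roll":-2.4,"fingers":60},
  {"dx":1,"dy":-6,"dz":0,"roll":-2.4,"fingers":60},
  {"dx":1,"dy":-7.2,"dz":0,"roll":-2.4,"fingers":60},
  {"dx":1,"dy":-8.4,"dz":0,"roll":-2.4,"fingers":60},
  {"dx":1,"dy":-9.6,"dz":-0.4,"roll":-2.4,"fingers":60},
  {"dx":1,"dy":-10,"dz":-1,"roll":-2.4,"fingers":60},
  {"dx":1,"dy":-10,"dz":-2,"roll":-2.4,"fingers":60},
  {"dx":1,"dy":-10,"dz":-2,"roll":-2.4,"fingers":60},
], squeeze=40)

```text
t: 16.95
tool_pos: [491.5, -86.5, 110.3]
tool_rot: [-1.564, 0.164, -0.153]
contact_force: [-1.1, 0.7, 0.7]
width: 59.7
```

```bash
python3 -c "from h import *;st()"
```

```text
t 16.95 pos [491.5 -86.5 110.3] jaw 78.43 q [-0.22  0.23  2.18 -0.    0.74 -1.59] F [-1.1  0.7  0.7] w 59.7
[ 0.03  0.02 -0.01] -0.08
```

Call:
servo_tool([
  {"dx":0,"dy":0,"dz":-0.3,"roll":0,"fingers":60},
  {"dx":0,"dy":0,"dz":-0.9,"roll":0,"fingers":60},
  {"dx":0,"dy":0,"dz":-1.4,"roll":0,"fingers":60},
  {"dx":0,"dy":0,"dz":-1.5,"roll":0,"fingers":60},
  {"dx":0,"dy":0,"dz":-1.5,"roll":0,"fingers":36},
  {"dx":0,"dy":0,"dz":-1.5,"roll":0,"fingers":36},
  {"dx":0,"dy":0,"dz":-1.5,"roll":0,"fingers":36},
  {"dx":0,"dy":0,"dz":-1.5,"roll":0,"fingers":36},
])

```text
t: 17.75
tool_pos: [496.0, -85.7, 55.2]
tool_rot: [-1.566, 0.155, -0.157]
contact_force: [-2.1, -2.0, 7.9]
width: 39.8
```

```bash
python3 -c "from h import *;st()"
```

```text
t 17.75 pos [496.  -85.7  55.2] jaw 78.6 q [-0.22  0.34  2.18 -0.    0.62 -1.59] F [-2.1 -2.   7.9] w 39.8
[-0.35  0.42 -0.04] -0.04
```

Call:
servo_tool([
  {"dx":0,"dy":0,"dz":0,"roll":-0.7,"fingers":36},
  {"dx":0,"dy":0,"dz":0,"roll":-1.4,"fingers":36},
  {"dx":0,"dy":0,"dz":0,"roll":-2.1,"fingers":36},
  {"dx":0,"dy":0,"dz":0,"roll":-2.8,"fingers":36},
])

```text
t: 18.15
tool_pos: [496.3, -86.0, 55.2]
tool_rot: [-1.536, 0.386, -0.39]
contact_force: [-1.2, -5.9, 6.1]
width: 39.4
```

```bash
python3 -c "from h import *;st()"
```

```text
t 18.15 pos [496.3 -86.   55.2] jaw 61.65 q [-0.22  0.34  2.18 -0.    0.62 -1.29] F [-1.2 -5.9  6.1] w 39.4
[-1.08  0.21  0.12] -1.43
```

Call:
servo_tool([
  {"dx":0,"dy":0,"dz":0,"roll":-0.7,"fingers":36},
  {"dx":0,"dy":0,"dz":0,"roll":-1.4,"fingers":36},
  {"dx":0,"dy":0,"dz":0,"roll":-2.1,"fingers":36},
  {"dx":0,"dy":0,"dz":0,"roll":-2.8,"fingers":36},
  {"dx":0,"dy":0,"dz":0,"roll":-3.5,"fingers":36},
])

```text
t: 18.65
tool_pos: [496.1, -86.1, 55.2]
tool_rot: [-1.464, 0.671, -0.674]
contact_force: [-3.2, -6.8, 7.9]
width: 39.9
```

```bash
python3 -c "from h import *;st()"
```

```text
t 18.65 pos [496.1 -86.1  55.2] jaw 40.66 q [-0.22  0.34  2.18 -0.    0.62 -0.93] F [-3.2 -6.8  7.9] w 39.9
[-1.32  0.57  0.11] -1.41
```

Call:
servo_tool([
  {"dx":0,"dy":0,"dz":0,"roll":-0.7,"fingers":36},
  {"dx":0,"dy":0,"dz":0,"roll":-1.4,"fingers":36},
  {"dx":0,"dy":0,"dz":0,"roll":-2.1,"fingers":36},
  {"dx":0,"dy":0,"dz":0,"roll":-2.8,"fingers":36},
  {"dx":0,"dy":0,"dz":0,"roll":-3.5,"fingers":36},
  {"dx":0,"dy":0,"dz":0,"roll":-4.2,"fingers":36},
])

```text
t: 19.25
tool_pos: [495.7, -86.0, 55.2]
tool_rot: [-1.325, 1.007, -1.009]
contact_force: [-5.0, -6.1, 11.6]
width: 39.7
```

```bash
python3 -c "from h import *;st()"
```

```text
t 19.25 pos [495.7 -86.   55.2] jaw 15.46 q [-0.22  0.34  2.18 -0.    0.62 -0.49] F [-5.  -6.1 11.6] w 39.7
[-1.21  1.13  0.15] -1.39
```

Call:
servo_tool([
  {"dx":0,"dy":0,"dz":0,"roll":-0.7,"fingers":36},
  {"dx":0,"dy":0,"dz":0,"roll":-1.4,"fingers":36},
  {"dx":0,"dy":0,"dz":0,"roll":-2.1,"fingers":36},
  {"dx":0,"dy":0,"dz":0,"roll":-2.8,"fingers":36},
  {"dx":0,"dy":0,"dz":0,"roll":-3.5,"fingers":36},
  {"dx":0,"dy":0,"dz":0,"roll":-4.2,"fingers":36},
])

```text
t: 19.85
tool_pos: [495.5, -86.2, 55.2]
tool_rot: [-1.125, 1.332, -1.334]
contact_force: [-7.5, -8.9, 13.1]
width: 39.9
```

```bash
python3 -c "
from h import *;st();ov('s11',(-42,-30),(493.5,-84.9))"
```

```text
t 19.85 pos [495.5 -86.2  55.2] jaw -9.72 q [-0.22  0.34  2.18 -0.    0.62 -0.05] F [-7.5 -8.9 13.1] w 39.9
[-2.    1.45  0.16] -1.38
```

View pics/s11o.png

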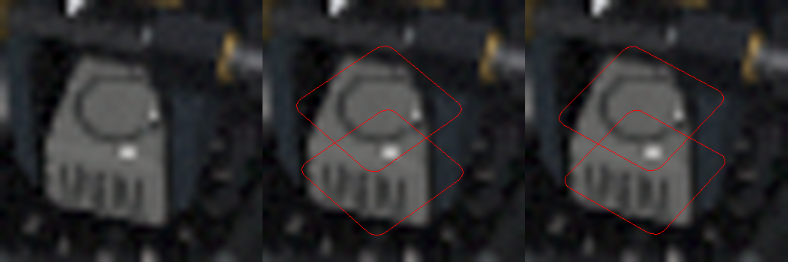

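Call:
servo_tool([
  {"dx":-0.015,"dy":0,"dz":0,"roll":-0.7,"fingers":36},
  {"dx":-0.015,"dy":0,"dz":0,"roll":-1.4,"fingers":36},
  {"dx":-0.015,"dy":0,"dz":0,"roll":-1.4,"fingers":36},
  {"dx":-0.015,"dy":0,"dz":0,"roll":-0.7,"fingers":36},
  {"dx":-0.015,"dy":0,"dz":0,"roll":0,"fingers":36},
  {"dx":-0.015,"dy":0,"dz":0,"roll":0.7,"fingers":36},
  {"dx":-0.015,"dy":0,"dz":0,"roll":1.4,"fingers":36},
])

```text
t: 20.6
tool_pos: [495.4, -86.1, 55.2]
tool_rot: [-1.2, 1.221, -1.224]
contact_force: [-3.5, -6.9, 7.8]
width: 40.2
```

```bash
python3 -c "from h import *;st()"
```

```text
t 20.6 pos [495.4 -86.1  55.2] jaw -1.02 q [-0.22  0.34  2.18 -0.    0.62 -0.2 ] F [-3.5 -6.9  7.8] w 40.2
[-1.53  0.7  -0.1 ] 1.43
```

Call:
servo_tool([
  {"dx":0,"dy":0,"dz":0,"roll":0.7,"fingers":36},
  {"dx":0,"dy":0,"dz":0,"roll":1.4,"fingers":36},
])

```text
t: 20.8
tool_pos: [495.4, -86.1, 55.2]
tool_rot: [-1.267, 1.112, -1.115]
contact_force: [-2.7, -5.9, 7.8]
width: 39.7
```

```bash
python3 -c "from h import *;st()"
```

```text
t 20.8 pos [495.4 -86.1  55.2] jaw 7.38 q [-0.22  0.34  2.18 -0.    0.62 -0.35] F [-2.7 -5.9  7.8] w 39.7
[-1.33  0.59 -0.1 ] 1.43
```

Call:
servo_tool([
  {"dx":0,"dy":0,"dz":0,"roll":0.7,"fingers":36},
  {"dx":0,"dy":0,"dz":0,"roll":1.4,"fingers":36},
])

```text
t: 21.0
tool_pos: [495.5, -86.0, 55.2]
tool_rot: [-1.327, 1.002, -1.006]
contact_force: [-2.1, -5.3, 7.5]
width: 39.8
```

```bash
python3 -c "from h import *;st()"
```

```text
t 21.0 pos [495.5 -86.   55.2] jaw 15.77 q [-0.22  0.34  2.18 -0.    0.62 -0.49] F [-2.1 -5.3  7.5] w 39.8
[-1.14  0.47 -0.05] 1.44
```

Call:
servo_tool([
  {"dx":0,"dy":0,"dz":0,"roll":0.7,"fingers":36},
  {"dx":0,"dy":0,"dz":0,"roll":1.4,"fingers":36},
])

```text
t: 21.2
tool_pos: [495.6, -86.0, 55.2]
tool_rot: [-1.379, 0.891, -0.895]
contact_force: [-2.7, -4.8, 7.4]
width: 39.8
```

```bash
python3 -c "from h import *;st()"
```

```text
t 21.2 pos [495.6 -86.   55.2] jaw 24.18 q [-0.22  0.34  2.18 -0.    0.62 -0.64] F [-2.7 -4.8  7.4] w 39.8
[-1.    0.38 -0.06] 1.44
```

Call:
servo_tool([
  {"dx":0,"dy":0,"dz":0,"roll":0.8,"fingers":36},
  {"dx":0,"dy":0,"dz":0,"roll":1.6,"fingers":36},
  {"dx":0,"dy":0,"dz":0,"roll":2.4,"fingers":36},
  {"dx":0,"dy":0,"dz":0,"roll":3.2,"fingers":36},
  {"dx":0,"dy":0,"dz":0,"roll":4.0,"fingers":36},
  {"dx":0,"dy":0,"dz":0,"roll":4.8,"fingers":36},
  {"dx":0,"dy":0,"dz":0,"roll":5.6,"fingers":36},
  {"dx":0,"dy":0,"dz":0,"roll":6.4,"fingers":36},
  {"dx":0,"dy":0,"dz":0,"roll":7.2,"fingers":36},
  {"dx":0,"dy":0,"dz":0,"roll":8.0,"fingers":36},
  {"dx":0,"dy":0,"dz":0,"roll":8.5,"fingers":36},
])

```text
t: 22.3
tool_pos: [495.9, -85.9, 55.2]
tool_rot: [-1.562, 0.201, -0.205]
contact_force: [0.3, -3.3, 4.0]
width: 39.7
```

```bash
python3 -c "from h import *;st()"
```

```text
t 22.3 pos [495.9 -85.9  55.2] jaw 75.19 q [-0.22  0.34  2.18 -0.    0.62 -1.53] F [ 0.3 -3.3  4. ] w 39.7
[-0.51 -0.09 -0.09] 0.49
```

Call:
servo_tool([
  {"dx":0,"dy":0,"dz":0,"roll":0.5,"fingers":36},
  {"dx":0,"dy":0,"dz":0,"roll":1.0,"fingers":36},
  {"dx":0,"dy":0,"dz":0,"roll":1.0,"fingers":36},
])

```text
t: 22.6
tool_pos: [495.9, -85.8, 55.2]
tool_rot: [-1.568, 0.121, -0.125]
contact_force: [0.1, -3.3, 7.2]
width: 39.3
```

```bash
python3 -c "from h import *;st()"
```

```text
t 22.6 pos [495.9 -85.8  55.2] jaw 81.05 q [-0.22  0.34  2.18 -0.    0.62 -1.63] F [ 0.1 -3.3  7.2] w 39.3
[-0.49 -0.05 -0.21] -1.16
```

Call:
servo_tool([
  {"dx":0,"dy":0,"dz":0,"roll":0.5,"fingers":36},
  {"dx":0,"dy":0,"dz":0,"roll":1.0,"fingers":36},
  {"dx":0,"dy":0,"dz":0,"roll":1.0,"fingers":36},
])

```text
t: 22.9
tool_pos: [495.9, -85.7, 55.2]
tool_rot: [-1.571, 0.039, -0.043]
contact_force: [1.2, -0.7, 7.7]
width: 39.7
```

```bash
python3 -c "from h import *;st()"
```

```text
t 22.9 pos [495.9 -85.7  55.2] jaw 86.99 q [-0.22  0.34  2.18  0.    0.62 -1.74] F [ 1.2 -0.7  7.7] w 39.7
[-0.22 -0.12 -0.43] -1.3
```

Call:
servo_tool([
  {"dx":0,"dy":0,"dz":0,"roll":0,"fingers":60},
  {"dx":0,"dy":0,"dz":0,"roll":0,"fingers":60},
  {"dx":0,"dy":0,"dz":0,"roll":0,"fingers":60},
  {"dx":0,"dy":0,"dz":0.6,"roll":0,"fingers":60},
  {"dx":0,"dy":0,"dz":1.5,"roll":0,"fingers":60},
  {"dx":0,"dy":1.2,"dz":2.2,"roll":0,"fingers":60},
  {"dx":0,"dy":2.4,"dz":2.8,"roll":0,"fingers":60},
  {"dx":0,"dy":3.6,"dz":3.2,"roll":0,"fingers":60},
  {"dx":0,"dy":4.8,"dz":3.5,"roll":0,"fingers":60},
  {"dx":-0.5,"dy":6.0,"dz":3.5,"roll":0,"fingers":60},
  {"dx":-0.5,"dy":7.2,"dz":3.5,"roll":0,"fingers":60},
  {"dx":-0.5,"dy":8.0,"dz":3.5,"roll":0,"fingers":60},
])

```text
t: 24.1
tool_pos: [473.7, 237.0, 194.3]
tool_rot: [-1.57, 0.04, -0.041]
contact_force: [0.9, -0.6, 0.9]
width: 59.8
```

Run:
```python
from h import *
st()
ov("s12",(-11.5,),(493.5,-84.9))
f=manip.grab_frame("top");cv2.imwrite("pics/t12.png",f); T=f.astype(float)
rt=(300,208,328,234); s=np.clip((T[208:234,300:328].min(2)-90)/100,0,1)
q=fit([("top",rt,s)],lambda x,y,a:sq(x,y,a,40,78,4),(496,-86),[-5]);print(q.x,q.fun)
g=cv2.imread("pics/top0.png"); cv2.imwrite("pics/cmp.png",np.hstack([cv2.resize(k[90:270,160:400],(400,300),interpolation=cv2.INTER_CUBIC) for k in(g,f)]))
```

```text
t 24.1 pos [473.7 237.  194.3] jaw 87.03 q [ 0.42  0.14  2.09  0.    0.92 -1.1 ] F [ 0.9 -0.6  0.9] w 59.8
[0.02 0.02 0.03] -1.07
[496.23891791 -85.12045972 -11.53414169] 9.333574536132812
```

View pics/cmp.png

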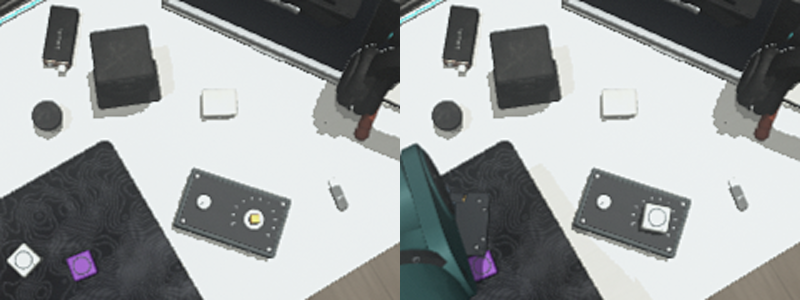

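View pics/s12o.png

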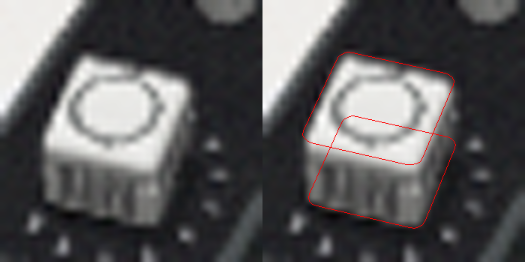

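The knob is at -11.5° again, seated and clear of the gripper. The bystanders and the small knob look unchanged, so I'm handing the job in.

```bash
python3 -c "
from bench import manip
print(manip.job_done())"
```

```text
the job is handed in; nothing more can be done
None
```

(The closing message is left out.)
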